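Beaker onto the drying peg

ROBOT

A 7-joint arm with a two-finger parallel gripper is mounted at the origin on the work surface. World frame = base frame: x ahead of the robot, y to its left, z up, the work surface at z = 0. Lengths are in m, angles in rad, forces in N, time in s.
With the tool pointing down it reaches from about 0.4 to 0.85 m from the base axis. Payload 10.4 kg.
Tool frame: the origin (TCP) lies at the very end of the fingers, on their centre line; the grasp point (between the pads) lies 19 mm behind it; z points along the fingers, x is the direction in which the jaws open and shut, and the axes are right-handed (so a half turn about z gives the same grasp; the last joint's range is limited). The gripper opens to 87 mm and grips with 3 to 60 N. Pads are 19 mm wide; open, the fingers measure 117 mm over their backs; the gripper's body (75 mm by 190 mm) begins 51 mm behind the grasp point.
Start: joints at [1.229, 0.332, -0.065, 1.46, 0.022, 1.35, -0.088], TCP at [0.196, -0.594, 0.223] pointing down, gripper open.
Joint ranges: [-2.6, 2.6], [-0.5, 2.12], [-1.47, 1.34], [0.16, 2.42], [-1.27, 4.41], [0.06, 2.06], [-2.6, 2.6]. Speed limits (rad/s): [2.22, 2.22, 2.79, 2.79, 3.14, 3.14, 3.14].

INTERFACE

Orientations are given as a unit quaternion [x, y, z, w].
In Python, from bench import r gives the robot as it stands. The module is installed in compiled form; this text tells all that it offers.
- The arm moves only by the tool carry_out, never from a script. Its argument "commands" is a list that holds one entry, the list of rows, each a list of 7 numbers: the closure in counts, from 0 (fully open) to 255 (shut), then the shift along the tool's x, y, z in units of 25 mm (1.0 is 25 mm), then the turn, a rotation vector about the tool's x, y, z in units of 5 degrees (1.0 is 5 degrees). A call has 1 to 12 rows; each row is the pose to reach, as a shift and turn from the pose measured when the call began, along the tool's axes at that moment; what a row does not reach only later rows make up. A row lasts 1/8 s, in which the tool goes at most 62.5 mm and 10.7 degrees, less where a joint would pass 70% of its speed; a pose out of reach is approached as far as the arm can. A call with a gripper value outside its range is refused whole. The fingers move at their own pace and stop on an object; "grip_force" is the grip in N (left out, the last holds). Time passes only in rows, so rows that repeat a pose let the fingers close. It gives the time, the measured TCP pose, the force and the opening at its end, in the units of the state.
- r.read_state(): the state, without advancing time (a new reading comes with each control period).
- r.camera(name): name is "scene" or "top" or "wrist"; returns the picture (480x640x3 uint8, blue, green, red); there is no depth.
- r.camera_info(name): a dict with "fx", "fy", "cx", "cy" (pixels), "k1" (the pictures are not rectified: a ray, as slopes to the right and down, at radius r is drawn at 1 + k1 r^2 times it, then the intrinsics apply), "origin" and "rotation" of the camera in the world. Camera axes: x right, y down, z forward; pixel columns grow to the right and rows downward; lengths in m; the calibration is good to about 2 mm. A picture is of the moment at which its call begins: read the wrist's pose just before it. camera_info takes no time and is no camera call; for the wrist camera it gives the pose at the moment of the call.
- r.close_job(): hands the job in, once; it reports no verdict.
The state is a dict: "time": time; "joint_positions": joint angles; "joint_vel": joint speeds; "joint_torque": joint torques, N m; "ee_pos": TCP position; "eef_rot": TCP orientation; "ft_force": force on the tool from outside, world axes, zero at the start; "torque": the same for the moment, N m; "width": finger opening in m.
Only numpy, scipy, OpenCV 4.12 (cv2) and the standard library are available. Lean on these libraries where they do the work, as an engineer would, in place of code of your own. Each camera call takes 0.05 s, during which the arm holds its last target.

TASK

Dry the copper beaker: turn it mouth-down and lower it gently, without dropping it, over the tall white peg on the drying tray while the tray is still pulled out, so that it hangs straight with its inside bottom on the peg, and let go. Then push the tray fully home towards the blower, and finally press the green start button all the way down and release it. Leave the black beaker and the tamper where they are.

Things in the scene. Friction and masses are not known exactly. Their poses are not given: they have to be found in the camera images.
- beaker: copper straight-sided beaker, 110 mm long, 60 mm outer diameter, wall 3 mm (54 mm bore), bottom 4 mm thick, about 140 g, rigid. Origin on its axis at mid-length; its x axis runs along the axis from the closed bottom (x = -55 mm) to the open mouth (x = +55 mm). It starts lying level in a cradle, axis 55 mm above the counter, mouth roughly away from the robot
- cradle_a: fixed drain cradle under the copper beaker: two thin steel rails on a black foot 100 mm long and 46 mm wide, narrower than the beaker, so fingers can pass down both sides. Its x axis is along the rails, origin on the counter under its middle
- beaker_inside (a point): centre of the inner face of the beaker's bottom, 51 mm from its origin towards the bottom (x = -51 mm)
- peg_top (a point): centre of the flat top of the tall white plastic peg, 120 mm above the tray floor and 144 mm above the counter. The peg is 44 mm across from its foot to 40 mm up, then tapers to 32 mm just below its top, whose flat is 26 mm across. A hanging beaker's mouth is 14 mm above the tray floor. z up, y along the tray's way home
- tray (a joint): position of the grey sliding tray in m: 0 = fully home at its stop beside the blower, up to 0.12 = pulled out; starts pulled out 85 to 120 mm. It slides level, with about 2 N of friction, and stays where left
- push_plate (a point): middle of the outer face of the orange upright plate at the tray's end, opposite to the blower; the plate is 96 mm wide, 6 mm thick, its top edge 86 mm and its lower edge 14 mm above the counter; this point is 60 mm above the counter and 101 mm horizontally from the peg's axis. Its y axis points level to the peg and blower: push along it
- dryer: the drying station's fixed dark base (130 x 450 mm, 12 mm thick) with the black blower box (130 x 100 mm, top 212 mm above the counter) at its +y end, centred 220 mm from the origin along y. Origin on the counter on the tray's centre line; z up, y = the tray's way home. The control console stands out from its -x side
- start_top (a point): centre of the top of the round green start button, 32 mm across, on a black console at the robot's side of the drying station. It is pressed straight down
- start (a joint): travel of the green start button in m: 0 = up, 0.006 = fully down; springs back, about 4 N when fully down
- black_beaker: matte black plastic beaker of exactly the same size and axes as the copper one, lying in the other cradle; not to be used
- tamper: dark steel tamper standing on its face, 58 mm wide, 90 mm tall; origin under its centre; bystander, to be left alone
Things that resemble listed ones, but are neither listed nor needed, are in the scene too. Of the things shaped like the beaker, the copper one is meant.

How it is judged:
On the way, in this order (a step that is already met when the one before it is completed fails the run):
1. the copper beaker hangs mouth-down on the peg, released, with the tray still out (distance between beaker_inside and peg_top below 0.013 m and angle between beaker's own x axis and vertical above 3.02 rad and contact force between the fingers and beaker below 0.1 N and value of joint tray above 0.05 m), for 0.2 s.
2. the tray is pushed fully home with the beaker on its peg (distance between beaker_inside and peg_top below 0.013 m and angle between beaker's own x axis and vertical above 3.02 rad and value of joint tray below 0.005 m), for 0.2 s.
3. the start button is pressed down with the tray home (all of step 2 and value of joint start above 0.0045 m), for 0.05 s.
At the end, for the whole second after the job is handed in: The copper beaker hangs mouth-down on the peg, its inside bottom within 13 mm of the peg's top and its axis within 0.12 rad of vertical, released and at rest; the tray is within 5 mm of home; the button has been pressed by at least 4.5 mm with the tray home, and is up again (all of step 2 and contact force between the fingers and beaker below 0.1 N and value of joint start below 0.002 m and linear speed of beaker below 0.02 m/s); the robot touches nothing.
It fails at once if the beaker is dropped onto the peg or jolted on it (it moves faster than 0.5 m/s with the peg inside it) (distance between beaker_inside and peg_top below 0.09 m and linear speed of beaker above 0.5 m/s).
It fails at once if the black beaker or the tamper is moved more than 25 mm (distance of any of black_beaker, tamper from where it was at the start of the episode above 0.025 m).
It also fails if it takes over 67 s, if anything falls off the work surface, if the arm or the gripper's body presses on something with over 40 N, if the wrist force passes 120 N, or if a joint passes its speed limit or range.

## Working session

There is one attempt and no reset: what is moved stays moved. The work goes in short steps, Python scripts to look and compute and a tool call to move; the robot and the scene stay as the last step left them, time stands still between calls to the robot, and variables do not carry over. Pictures are saved under pics/ and viewed, and the job is handed in when it is done.

Besides the shell and the picture viewer there is one more tool, called after ">>>" as name(argument=value, ...) on one line, values as JSON. carry_out: Moves the arm, as the interface text tells. Its arguments: {"type":"object","properties":{"commands":{"type":"array"},"grip_force":{"type":"number"}},"required":["commands"]}

```bash
mkdir -p pics; ls; python3 - <<'E'
from bench import r
import cv2
s=r.read_state();print(s)
for n in("scene","top","wrist"):
    print(n,r.camera_info(n)); cv2.imwrite(f"pics/{n}0.png",r.camera(n))
E
```

```text
pics
{'time': 0.0, 'joint_positions': array([ 1.22941017,  0.33287589, -0.06470059,  1.46098633,  0.02160264,
        1.34988923, -0.0884981 ]), 'joint_vel': array([ 1.05117290e-03,  1.19291639e-03,  7.88314349e-04,  3.24676125e-05,
        1.88044038e-03, -7.77830016e-04, -9.10083970e-04]), 'joint_torque': array([ 5.92152155e-04, -6.23265696e+01,  2.48546444e-02, -3.89890480e+01,
       -6.12807227e-02,  3.95702349e-02,  1.22610259e-04]), 'ee_pos': array([ 0.19574957, -0.59312772,  0.22172994]), 'eef_rot': array([ 8.10381741e-01, -5.85901782e-01, -6.13106178e-04, -3.99125404e-04]), 'ft_force': array([ 0.96894457, -0.75682503,  0.04601998]), 'torque': array([-0.01261746,  0.04088005, -0.02940975]), 'width': 0.08713489086860399}
scene {'fx': 555.7504527338924, 'fy': 555.7504527338924, 'cx': 317.1972893063876, 'cy': 233.33013768001516, 'k1': 0.010587359703622833, 'origin': array([ 0.86211865, -0.8210295 ,  1.15713277]), 'rotation': array([ 0.91278965,  0.24091345, -0.07839308, -0.32035964])}
top {'fx': 442.8818134750812, 'fy': 442.8818134750812, 'cx': 318.3999082142047, 'cy': 244.15608135863778, 'k1': -0.08145628481281478, 'origin': array([ 0.26495472, -0.07136047,  1.13491738]), 'rotation': array([ 0.70778947, -0.6995918 ,  0.07534068, -0.0626831 ])}
wrist {'fx': 344.79274603173735, 'fy': 344.79274603173735, 'cx': 320.70087462539277, 'cy': 235.38022971386962, 'k1': -0.05882501863380847, 'origin': array([ 0.26223787, -0.57056356,  0.38448638]), 'rotation': array([ 0.80331026, -0.58111396, -0.07662091,  0.10549136])}
```

View pics/scene0.png

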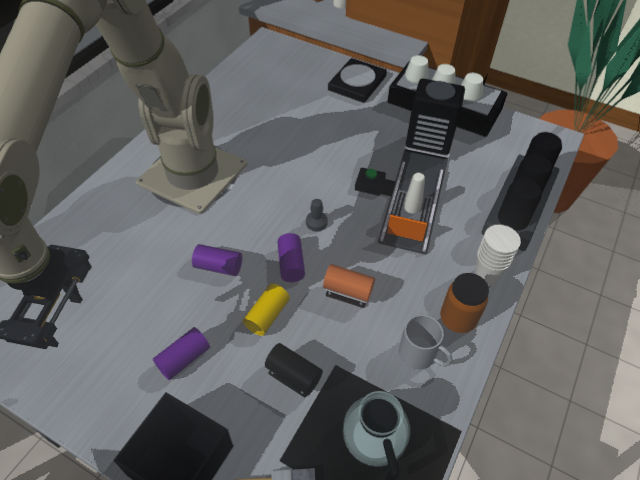

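View pics/top0.png

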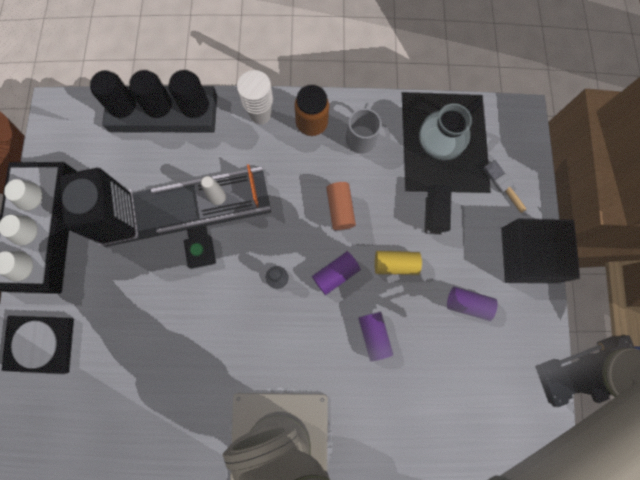

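View pics/wrist0.png

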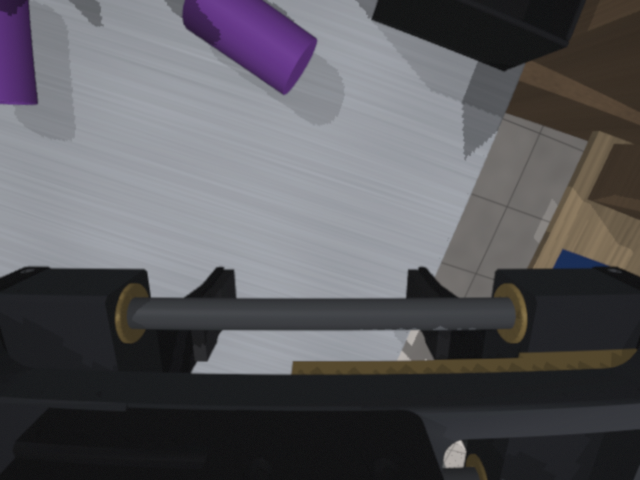

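The copper beaker is at scene (349,285) and top (341,205). The other beaker-shaped things are the black one at scene (293,369), three purple ones, a yellow one, and an orange jar with a black lid at scene (465,303). I'll confirm with an enlarged crop.

```bash
cat > h.py <<'E'
import numpy as np, cv2
from scipy.spatial.transform import Rotation as R
def mk(ci):
    q=ci['rotation']; 
    return dict(K=np.array([[ci['fx'],0,ci['cx']],[0,ci['fy'],ci['cy']],[0,0,1]]),d=np.array([ci['k1'],0,0,0,0.]),R=R.from_quat(q).as_matrix(),o=np.array(ci['origin']))
def proj(c,P):
    P=np.atleast_2d(P).astype(float); Rw=c['R'].T
    p,_=cv2.projectPoints(P.reshape(-1,1,3),cv2.Rodrigues(Rw)[0],-Rw@c['o'],c['K'],c['d']); return p.reshape(-1,2)
def ray(c,uv):
    n=cv2.undistortPoints(np.array([[uv]],float),c['K'],c['d'])[0,0]
    d=c['R']@np.array([n[0],n[1],1]); return c['o'],d/np.linalg.norm(d)
def onz(c,uv,z):
    o,d=ray(c,uv); return o+d*(z-o[2])/d[2]
def tri(c1,u1,c2,u2):
    o1,d1=ray(c1,u1);o2,d2=ray(c2,u2)
    t=np.linalg.lstsq(np.c_[d1,-d2],o2-o1,rcond=None)[0]
    a=o1+t[0]*d1;b=o2+t[1]*d2; return (a+b)/2,np.linalg.norm(a-b)
E
python3 - <<'E'
import cv2
s=cv2.imread('pics/scene0.png');t=cv2.imread('pics/top0.png')
def crop(im,x,y,w,h,k,n): cv2.imwrite(n,cv2.resize(im[y:y+h,x:x+w],None,fx=k,fy=k,interpolation=cv2.INTER_CUBIC))
crop(s,310,250,100,70,8,'pics/c1.png')
crop(t,300,165,100,75,8,'pics/c2.png')
crop(s,340,70,133,190,3,'pics/c3.png')
crop(t,60,150,230,130,3.4,'pics/c4.png')
E
```

```text
(no output)
```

View pics/c1.png

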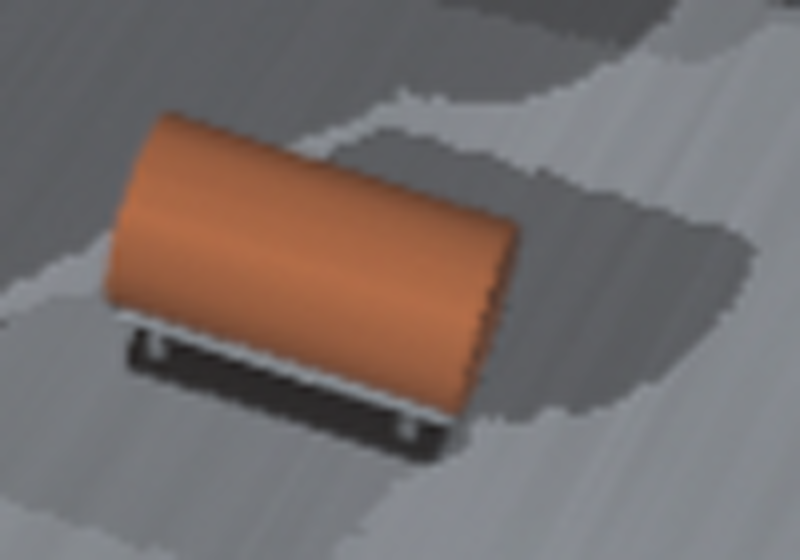

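View pics/c2.png

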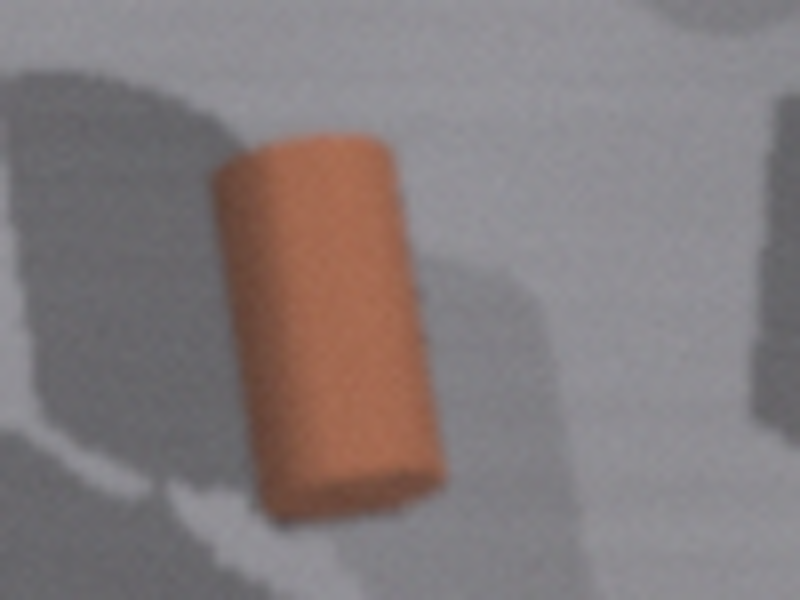

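View pics/c3.png

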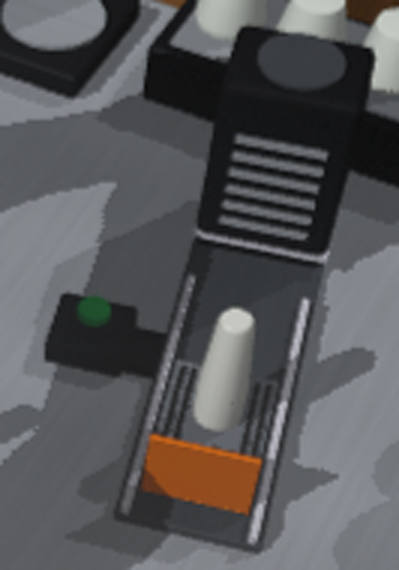

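View pics/c4.png

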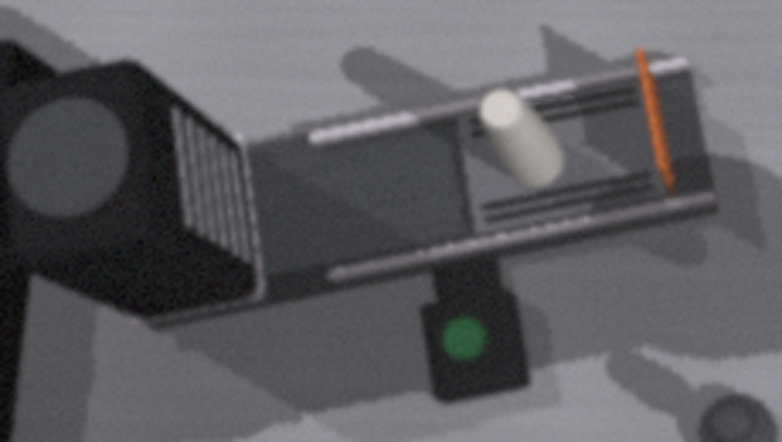

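The crops confirm the copper beaker: copper-coloured, lying on steel rails, closed bottom face towards the robot. The peg top is at top (207,182) and scene (419,177). The button is at top (196.5,249.7) and scene (371,172). Next I fit the poses.

```bash
cat > m.py <<'E'
from h import *
from bench import r
from scipy.optimize import minimize
C={n:mk(r.camera_info(n)) for n in("scene","top")}
I={n:cv2.imread(f'pics/{n}0.png') for n in C}
roi={'scene':(315,255,68,55),'top':(320,175,45,65)}
M={}
for n in C:
    hsv=cv2.cvtColor(I[n],cv2.COLOR_BGR2HSV); m=((hsv[...,0]<15)&(hsv[...,1]>90)).astype(np.uint8)
    x,y,w,h=roi[n]; z=np.zeros_like(m); z[y:y+h,x:x+w]=m[y:y+h,x:x+w]; M[n]=z; print(n,z.sum())
a=np.linspace(0,2*np.pi,40,endpoint=False)
def pts(p):
    ax=np.array([np.cos(p[2]),np.sin(p[2]),0]);s=np.array([-ax[1],ax[0],0]);z=np.array([0,0,1])
    return np.vstack([np.array([p[0],p[1],.055])+e*ax+.03*(np.cos(a)[:,None]*s+np.sin(a)[:,None]*z) for e in(-.055,.055)])
def cost(p,ns=C,pr=False):
    t=0
    for n in ns:
        h=cv2.convexHull(proj(C[n],pts(p)).astype(np.float32)).reshape(-1,2)
        K=8; im=np.zeros((480,640),np.uint8)
        x,y,w,hh=roi[n]; big=np.zeros((hh*K,w*K),np.uint8)
        cv2.fillPoly(big,[np.round((h-[x-.5,y-.5])*K).astype(np.int32)],255)
        sm=cv2.resize(big,(w,hh),interpolation=cv2.INTER_AREA)/255.
        t+=np.abs(sm-M[n][y:y+hh,x:x+w]).sum()
    return t
g=onz(C['top'],(341,205),.055);print(g)
for ns in(['scene'],['top'],['scene','top']):
    b=min((minimize(cost,[g[0],g[1],y0],args=(ns,),method='Nelder-Mead',options=dict(initial_simplex=[[g[0],g[1],y0],[g[0]+.01,g[1],y0],[g[0],g[1]+.01,y0],[g[0],g[1],y0+.15]])) for y0 in(-.15,.05,.2)),key=lambda q:q.fun)
    print(ns,b.x,b.fun)
P,e=tri(C['top'],(207.1,181.8),C['scene'],(419,176.7));print('peg',P,e)
for n,u in(('top',(207.1,181.8)),('scene',(419,176.7))):print(n,onz(C[n],u,.144))
B,e=tri(C['top'],(196.5,249.7),C['scene'],(371.3,172.3));print('button',B,e)
c4=lambda x,y:(x/3.4+60,y/3.4+150); c3=lambda x,y:(x/3+340,y/3+70)
A1,e1=tri(C['top'],c4(640,50),C['scene'],c3(262,460));A2,e2=tri(C['top'],c4(666,188),C['scene'],c3(153,437))
print('plate',A1,e1,A2,e2,np.linalg.norm(A1-A2),A1-A2)
# tamper, blower corners
print('blower top circle',onz(C['top'],c4(68,157),.212),onz(C['scene'],c3(300,60),.212))
E
python3 m.py
```

```text
scene 1175
top 993
[ 0.58091881 -0.14603881  0.055     ]
['scene'] [ 0.58000104 -0.14280683  0.15345408] 68.83921568627451
['top'] [ 0.58041459 -0.14540254  0.15318743] 120.88235294117646
['scene', 'top'] [ 0.58007629 -0.14323129  0.15842836] 194.95686274509802
peg [0.6095471  0.17676842 0.14189058] 0.0037050895858770543
top [0.60724061 0.17499405 0.144     ]
scene [0.61121763 0.17647474 0.144     ]
button [0.46384371 0.21584423 0.0500628 ] 0.005300782175523767
plate [0.67640728 0.09080872 0.08551675] 0.006153392227238554 [0.57945287 0.07279416 0.07405739] 0.018955185437241104 0.09927739141710779 [0.09695442 0.01801456 0.01145936]
blower top circle [0.5486191  0.44000043 0.212     ] [0.54871349 0.4451262  0.212     ]
```

```bash
cat >> h.py <<'E'
def frame(az,tilt,xsign):
    """tool z: tilt from down towards azimuth az; jaw x horizontal: +1 left of az, -1 right"""
    z=np.array([np.sin(tilt)*np.cos(az),np.sin(tilt)*np.sin(az),-np.cos(tilt)])
    x=xsign*np.array([-np.sin(az),np.cos(az),0]); y=np.cross(z,x)
    return np.c_[x,y,z]
def row(s,p,Rt):
    R0=R.from_quat(s['eef_rot']).as_matrix()
    return np.r_[R0.T@(np.asarray(p)-s['ee_pos'])/.025, R.from_matrix(R0.T@Rt).as_rotvec(degrees=True)/5].round(3)
def back(row_,s):
    R0=R.from_quat(s['eef_rot']); return s['ee_pos']+R0.as_matrix()@(np.array(row_[:3])*.025)
BC=np.array([.580,-.1435,.055]); BY=.155
bd=np.array([np.cos(BY),np.sin(BY),0])
RG=frame(BY,np.pi/4,-1)
GP=BC-.025*bd
TG=GP+.019*RG[:,2]
E
python3 - <<'E'
from h import *; from bench import r
s=r.read_state()
print(onz(mk(r.camera_info('top')),(336,273),.03))
print(TG, RG)
pre=TG-.11*RG[:,2]
Rm=R.from_quat(s['eef_rot']).as_matrix()
print(row(s,[.30,-.45,.26],frame(-.3,.3,-1)))
print(pre,row(s,pre,RG))
E
```

```text
[ 0.41057836 -0.13513637  0.03      ]
[ 0.56857368 -0.1452854   0.04156497] [[ 0.1543801  -0.69862965  0.69862965]
 [-0.98801153 -0.10916322  0.10916322]
 [-0.         -0.70710678 -0.70710678]]
[-4.136 -5.753 -1.517  3.331  1.075  7.035]
[ 0.49172441 -0.15729336  0.11934672] [-12.845 -16.706   4.117   8.981   0.748   1.775]
```

>>> carry_out(commands=[[[0,-3,-4,-1,2,0.2,0.4],[0,-6,-8,-1,4,0.3,0.8],[0,-8,-11,-1,6,0.5,1.2],[0,-10,-14,0,8,0.7,1.6],[0,-12,-16,0,9,0.7,1.8],[0,-12.8,-16.7,0,9,0.75,1.8],[0,-12.8,-16.7,0,9,0.75,1.8],[0,-12.8,-16.7,0,9,0.75,1.8],[0,-12.8,-16.7,0,9,0.75,1.8],[0,-12.8,-16.7,0,9,0.75,1.8],[0,-12.8,-16.7,0,9,0.75,1.8],[0,-12.8,-16.7,0,9,0.75,1.8]]], grip_force=40)

```text
time: 1.65
ee_pos: [0.4916, -0.1596, 0.2223]
eef_rot: [0.7, -0.602, 0.25, -0.291]
ft_force: [0.1, -0.6, 0.6]
width: 0.0872
```

```bash
python3 - <<'E'
from h import *; from bench import r
s=r.read_state(); print(s['joint_positions'].round(3))
print(row(s,TG,RG), row(s,TG-.06*RG[:,2],RG))
cv2.imwrite('pics/w1.png',r.camera('wrist'));cv2.imwrite('pics/s1.png',r.camera('scene'))
c=mk(r.camera_info('wrist'))
for e in(-.055,.055):print(proj(c,BC+e*bd+[0,0,.03]))
print(proj(c,[BC+e*bd+k*.03*np.array([-bd[1],bd[0],0]) for e in(-.055,.055) for k in(-1,1)]))
E
```

```text
[ 1.134 -0.286 -0.515  2.294 -1.061  0.751 -0.137]
[-0.095  2.911  7.32  -0.021 -0.021 -0.041] [-0.09   2.906  4.92  -0.021 -0.021 -0.041]
[[319.04142246 307.03848154]]
[[318.86206059 206.98155333]]
[[349.71429825 316.6502727 ]
 [288.65085267 316.89727579]
 [345.32114213 221.97408024]
 [292.66664296 222.1721333 ]]
```

View pics/w1.png

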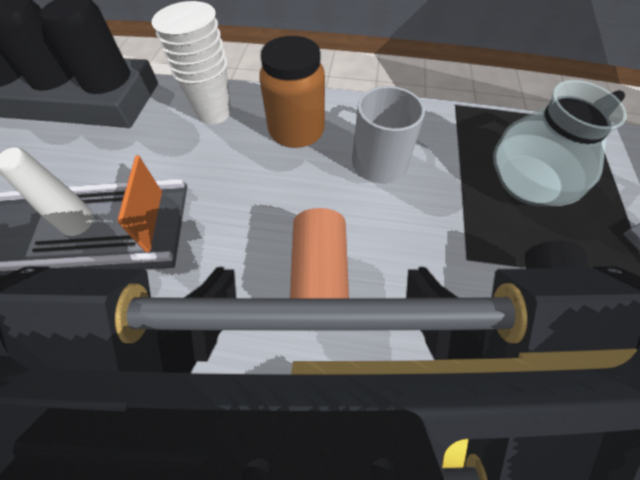

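View pics/s1.png

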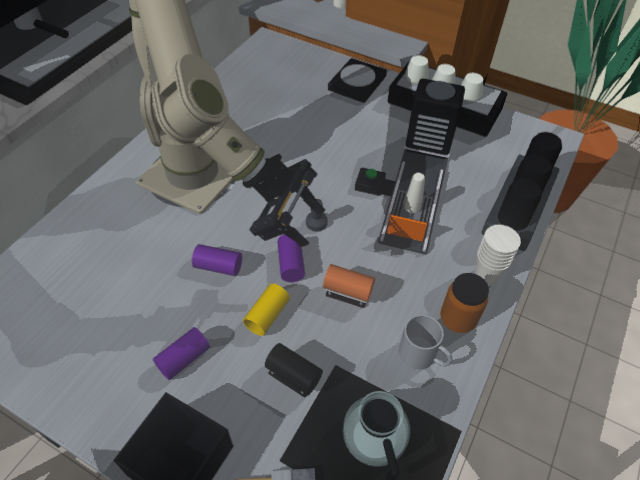

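The picture shows the beaker at columns 293–347 in its upper part, matching the prediction (292–345), so the measured beaker pose holds. The arm's configuration is awkward, with q5 and q4 near their limits. I'll identify the kinematics before going on.

```bash
python3 - <<'E'
from h import *; from bench import r
import itertools
S=[(np.array([1.22941017,.33287589,-.06470059,1.46098633,.02160264,1.34988923,-.0884981]),[8.10381741e-01,-5.85901782e-01,-6.13106178e-04,-3.99125404e-04])]
s=r.read_state();S.append((s['joint_positions'],s['eef_rot'])); print(s['joint_positions'],s['ee_pos'],s['eef_rot'])
for sg in itertools.product([1,-1],repeat=7):
    res=[]
    for q,e in S:
        q=q*sg
        m=R.from_euler('Z',q[0])*R.from_euler('Y',q[1])*R.from_euler('Z',q[2])*R.from_euler('Y',q[3])*R.from_euler('Z',q[4])*R.from_euler('Y',q[5])*R.from_euler('Z',q[6])
        res.append((m.inv()*R.from_quat(e)))
    d=(res[0].inv()*res[1]).magnitude()
    if d<.3: print(sg,d,res[0].as_rotvec(),res[1].as_rotvec())
E
```

```text
[ 1.13348814 -0.28593884 -0.51581174  2.29398723 -1.06141227  0.75065308
 -0.13714141] [ 0.49168087 -0.15936365  0.22223921] [ 0.70043944 -0.60192969  0.24942312 -0.29129597]
(-1, 1, -1, 1, -1, 1, 1) 0.09728663771475364 [ 6.10628803e-11  2.40226561e-09 -2.96459647e+00] [ 6.42705136e-16  4.01690710e-16 -2.86730983e+00]
(-1, 1, -1, 1, -1, 1, -1) 1.2707540801796474e-08 [-2.88317233e-10 -2.52010643e-09  3.14159264e+00] [-6.97573700e-16 -3.48786850e-16  3.14159265e+00]
```

```bash
cat > k.py <<'E'
from h import *
sg=np.array([-1,1,-1,1,-1,1,-1.])
def chain(q):
    q=q*sg; m=R.identity(); out=[]
    for i in range(7):
        m=m*R.from_euler('Z' if i%2==0 else 'Y',q[i]); out.append(m.as_matrix())
    return out
def A(q,off=False):
    c=chain(q); e=np.eye(3)
    cols=[e[:,2],c[1][:,2],c[3][:,2],c[5][:,2]]
    if off: cols+=[c[0][:,0],c[2][:,0],c[4][:,0]]
    return np.array(cols).T
D=[([1.22941017,.33287589,-.06470059,1.46098633,.02160264,1.34988923,-.0884981],[.19574957,-.59312772,.22172994]),
([1.13348814,-.28593884,-.51581174,2.29398723,-1.06141227,.75065308,-.13714141],[.49168087,-.15936365,.22223921])]
E
python3 - <<'E'
from k import *
for off in(False,True):
    M=np.vstack([A(np.array(q),off) for q,p in D]);b=np.hstack([p for q,p in D])
    x,_,rk,sv=np.linalg.lstsq(M,b,rcond=1e-6);print(x,(M@x-b).round(4),rk,sv)
E
```

```text
[0.24679353 0.41324776 0.49922492 0.29393697] [ 0.0422  0.0192  0.0116  0.0037  0.0074 -0.0116] 4 [2.43466133 1.29219191 0.55796783 0.3022188 ]
[ 0.42934904  0.47724608  0.20267974  0.49539699  0.6698613  -0.36505911
  0.24360802] [-0.  0. -0.  0.  0. -0.] 6 [2.70377744 2.35471667 0.93078383 0.42407827 0.30987111 0.05172972]
```

```bash
python3 - <<'E'
from k import *; from bench import r
s=r.read_state()
def radial(az): return np.c_[[np.cos(az),np.sin(az),0],[np.sin(az),-np.cos(az),0],[0,0,-1]]
az=-.9; print(row(s,[.6*np.cos(az),.6*np.sin(az),.25],radial(az)))
print(row(s,[.5*np.cos(-.31),.5*np.sin(-.31),.28],radial(-.31)))
E
```

```text
[11.565  3.84  -5.448 -8.816 -2.327 -5.643]
[ -0.367  -1.232  -2.036  -8.065  -4.979 -12.027]
```

>>> carry_out(commands=[[[0,2.5,0,-1.5,-1.8,-0.5,-1.1],[0,5,1,-2.5,-3.6,-1,-2.2],[0,7.5,2,-3.5,-5.3,-1.4,-3.4],[0,9.5,3,-4.5,-7,-1.9,-4.5],[0,11.6,3.8,-5.4,-8.8,-2.3,-5.6],[0,11.6,3.8,-5.4,-8.8,-2.3,-5.6],[0,11.6,3.8,-5.4,-8.8,-2.3,-5.6]]])

```text
time: 2.62
ee_pos: [0.3726, -0.4735, 0.2485]
eef_rot: [0.899, -0.439, -0.0, -0.001]
ft_force: [0.3, 0.5, -0.1]
width: 0.0873
```

```bash
cat > fit.py <<'E'
from k import *; from bench import r
import json,os
f='data.json'; d=json.load(open(f)) if os.path.exists(f) else [[list(q),list(p)] for q,p in D]
s=r.read_state(); d.append([list(s['joint_positions']),list(s['ee_pos'])]); json.dump(d,open(f,'w'))
print(s['joint_positions'].round(3),s['ee_pos'].round(4))
M=np.vstack([A(np.array(q),True) for q,p in d]);b=np.hstack([p for q,p in d])
x,_,rk,sv=np.linalg.lstsq(M,b,rcond=1e-6);print(x.round(4),abs(M@x-b).max().round(5),sv.round(3))
E
python3 fit.py
```

```text
[ 1.214  0.31  -0.483  1.464  0.143  1.404 -0.182] [ 0.3726 -0.4735  0.2485]
[ 0.2522  0.4288  0.4211  0.3246  0.1076 -0.0299  0.0272] 0.03606 [3.347 2.895 0.949 0.486 0.427 0.309 0.026]
```

>>> carry_out(commands=[[[0,0,0,0,0,0,2],[0,0,0,0,0,0,4],[0,0,0,0,0,0,6],[0,0,0,0,0,0,8],[0,0,0,0,0,0,10],[0,0,0,0,0,0,12],[0,0,0,0,0,0,14],[0,0,0,0,0,0,16],[0,0,0,0,0,0,18],[0,0,0,0,0,0,18]]])

```text
time: 3.88
ee_pos: [0.3725, -0.473, 0.2484]
eef_rot: [-0.325, 0.946, 0.001, 0.0]
ft_force: [0.6, -0.5, 0.1]
width: 0.0868
```

```bash
python3 fit.py; python3 - <<'E'
from k import *; from bench import r
s=r.read_state()
for az in(-.6,-.3): print(row(s,[.52*np.cos(az),.52*np.sin(az),.27],frame(az,0,-1)))
E
```

```text
[ 1.06   0.286 -0.287  1.474  0.08   1.394 -1.709] [ 0.3725 -0.473   0.2484]
[ 0.2587  0.429   0.4177  0.3285  0.1209 -0.0396  0.0327] 0.03511 [3.894 3.364 0.956 0.517 0.478 0.331 0.034]
[-6.204  4.264 -0.852  0.011  0.017 -3.529]
[-1.178e+01  7.013e+00 -8.420e-01  8.000e-03  1.900e-02 -6.967e+00]
```

>>> carry_out(commands=[[[0,-2,1.5,-0.3,0,0,-1.2],[0,-4.1,3,-0.6,0,0,-2.4],[0,-6.2,4.3,-0.8,0,0,-3.5],[0,-8.1,5.3,-0.8,0,0,-4.7],[0,-10,6.2,-0.8,0,0,-5.8],[0,-11.8,7,-0.8,0,0,-7],[0,-11.8,7,-0.8,0,0,-7],[0,-11.8,7,-0.8,0,0,-7]]])

```text
time: 4.88
ee_pos: [0.497, -0.154, 0.2689]
eef_rot: [-0.595, 0.803, 0.001, 0.0]
ft_force: [-0.2, -0.7, 0.4]
width: 0.0868
```

```bash
python3 fit.py; python3 - <<'E'
from k import *; from bench import r
s=r.read_state()
pre=TG-.08*RG[:,2]
print(pre,row(s,pre,RG),row(s,pre+[0,0,.08],RG))
E
```

```text
[ 0.758  0.121 -0.588  1.637  0.066  1.405 -1.703] [ 0.497  -0.154   0.2689]
[ 0.2153  0.464   0.415   0.3528  0.0897 -0.0222 -0.0081] 0.0376 [4.374 3.755 0.97  0.666 0.503 0.349 0.099]
[ 0.5126833  -0.15401846  0.09813351] [-0.173 -0.602  6.829  8.846 -2.009 -4.897] [-0.178 -0.6    3.629  8.846 -2.009 -4.897]
```

>>> carry_out(commands=[[[0,0,-0.2,1,1.8,-0.4,-1],[0,-0.1,-0.3,2,3.6,-0.8,-2],[0,-0.1,-0.4,3,5.4,-1.2,-3],[0,-0.2,-0.6,3.6,7.1,-1.6,-3.9],[0,-0.2,-0.6,3.6,8.85,-2,-4.9],[0,-0.2,-0.6,3.6,8.85,-2,-4.9],[0,-0.2,-0.6,3.6,8.85,-2,-4.9]]])

```text
time: 5.75
ee_pos: [0.5113, -0.1554, 0.178]
eef_rot: [0.701, -0.601, 0.25, -0.29]
ft_force: [0.1, 0.7, -0.6]
width: 0.0869
```

```bash
python3 fit.py; python3 - <<'E'
from k import *; from bench import r
s=r.read_state()
print(row(s,TG-.08*RG[:,2],RG),row(s,TG,RG))
E
```

```text
[ 0.749 -0.173 -0.24   2.334 -1.065  0.559 -0.101] [ 0.5113 -0.1554  0.178 ]
[ 0.1774  0.4883  0.4116  0.3621  0.0796 -0.0197 -0.0323] 0.03858 [4.735 4.085 1.303 0.712 0.674 0.454 0.162]
[-0.054  2.218  2.301 -0.012 -0.039 -0.003] [-6.500e-02  2.222e+00  5.501e+00 -1.200e-02 -3.900e-02 -3.000e-03]
```

>>> carry_out(commands=[[[0,0,1.2,1.2,0,0,0],[0,-0.05,2.2,2.3,0,0,0],[0,-0.05,2.2,2.3,0,0,0],[0,-0.05,2.2,3.1,0,0,0],[0,-0.05,2.2,3.9,0,0,0],[0,-0.05,2.2,4.7,0,0,0],[0,-0.05,2.2,5.3,0,0,0],[0,-0.05,2.2,5.5,0,0,0],[0,-0.05,2.2,5.5,0,0,0],[0,-0.05,2.2,5.5,0,0,0]]])

```text
time: 7.0
ee_pos: [0.5449, -0.1531, 0.0208]
eef_rot: [0.72, -0.602, 0.227, -0.26]
ft_force: [-0.3, 0.5, -3.6]
width: 0.0869
```

```bash
python3 fit.py; python3 - <<'E'
from k import *; from bench import r
s=r.read_state()
print(row(s,TG,RG))
cv2.imwrite('pics/w2.png',r.camera('wrist'));cv2.imwrite('pics/s2.png',r.camera('scene')[200:340,230:420].repeat(4,0).repeat(4,1))
E
```

```text
[ 1.3    0.364 -0.927  2.295 -1.264  0.121  0.329] [ 0.5449 -0.1531  0.0208]
[ 0.2365  0.4319  0.4547  0.331   0.0581 -0.0221 -0.0039] 0.03849 [5.046 4.329 1.668 1.    0.79  0.463 0.422]
[-0.131 -1.291  0.007  0.913  0.025  0.267]
```

View pics/w2.png

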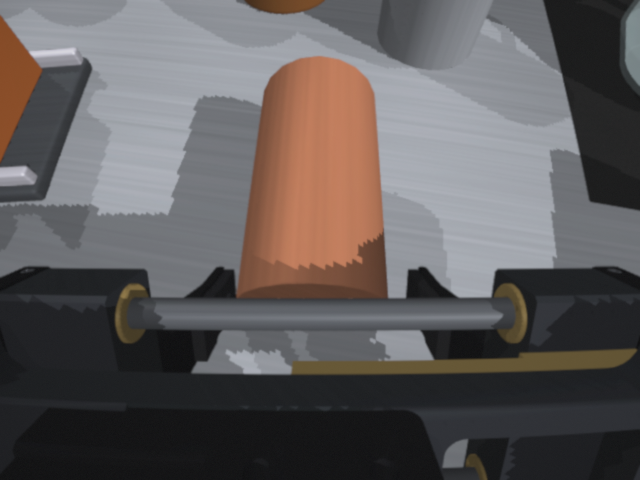

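View pics/s2.png

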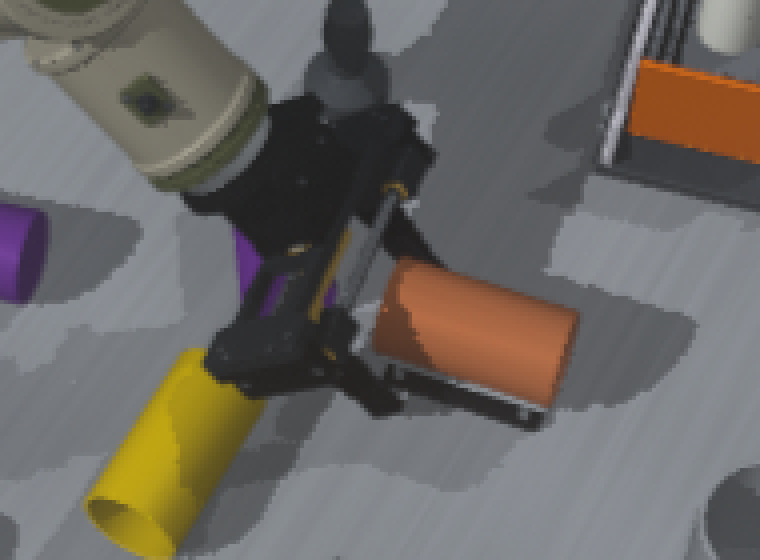

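The arm ran into the q5 limit, because q6 is close to the wrist singularity. I'll back out, and fit the kinematics with lateral offsets included.

>>> carry_out(commands=[[[0,0,-0.5,-1.5,0,0,0],[0,0,-1.5,-3,0,0,0],[0,0,-2,-4.5,0,0,0],[0,0,-2,-5,0,0,0],[0,0,-2,-5,0,0,0]]])

```text
time: 7.72
ee_pos: [0.5001, -0.1607, 0.1485]
eef_rot: [0.718, -0.604, 0.227, -0.26]
ft_force: [-0.3, -0.4, -0.1]
width: 0.0868
```

```bash
python3 fit.py; cat > fit2.py <<'E'
from k import *; import json
d=json.load(open('data.json'))
def A2(q):
    c=chain(np.array(q)); e=np.eye(3)
    return np.array([e[:,2],c[0][:,0],c[0][:,1],c[1][:,0],c[1][:,2],c[2][:,0],c[2][:,1],c[3][:,0],c[3][:,2],c[4][:,0],c[4][:,1],c[5][:,0],c[5][:,2],c[6][:,0],c[6][:,1]]).T
nm="z0 1x 1y 2x 2z 3x 3y 4x 4z 5x 5y 6x 6z 7x 7y".split()
M=np.vstack([A2(q) for q,p in d]);b=np.hstack([p for q,p in d])
x,_,rk,sv=np.linalg.lstsq(M,b,rcond=1e-6);print(dict(zip(nm,x.round(4))),abs(M@x-b).max().round(5),sv.round(3))
E
python3 fit2.py; python3 -c "
from bench import r; print(r.read_state())"
```

```text
[ 1.195 -0.13  -0.664  2.305 -1.02   0.587 -0.107] [ 0.5001 -0.1607  0.1485]
[ 0.2352  0.4349  0.4546  0.3319  0.0567 -0.0214 -0.0035] 0.03855 [5.383 4.61  1.883 1.03  0.855 0.49  0.437]
{'z0': np.float64(0.2582), '1x': np.float64(-0.0), '1y': np.float64(-0.0218), '2x': np.float64(0.0), '2z': np.float64(0.4486), '3x': np.float64(0.0), '3y': np.float64(-0.0235), '4x': np.float64(-0.0), '4z': np.float64(0.49), '5x': np.float64(0.0), '5y': np.float64(-0.0004), '6x': np.float64(0.0), '6z': np.float64(0.3519), '7x': np.float64(-0.0), '7y': np.float64(0.0)} 0.0 [6.628 5.892 5.405 1.938 1.633 1.527 1.185 1.013 0.626 0.511 0.379 0.342
 0.193 0.078 0.04 ]
{'time': 7.725, 'joint_positions': array([ 1.19519446, -0.13010452, -0.66418336,  2.30501052, -1.01956823,
        0.58711169, -0.10653072]), 'joint_vel': array([ 0.00967329,  0.05198002, -0.03962971,  0.00150821, -0.00447774,
       -0.03044682,  0.00302314]), 'joint_torque': array([  0.25829058, -21.89102054,   2.88219385, -35.31782269,
        -1.93645164,   0.0997428 ,  -0.12593828]), 'ee_pos': array([ 0.50010824, -0.16070579,  0.14845814]), 'eef_rot': array([ 0.71847509, -0.60361309,  0.22742285, -0.26023763]), 'ft_force': array([-0.31142931, -0.41352114, -0.13029438]), 'torque': array([-0.18039357,  0.72533903, -0.00530635]), 'width': 0.08675703985747539}
```

```bash
cat > ik.py <<'E'
from k import *
from scipy.optimize import least_squares
z0,y1,l1,y3,l2,y5,l3=.2582,-.0218,.4486,-.0235,.49,-.0004,.3519
lo=np.array([-2.6,-.5,-1.47,.16,-1.27,.06,-2.6]);hi=np.array([2.6,2.12,1.34,2.42,4.41,2.06,2.6])
Rz=np.diag([-1.,-1,1])
def fk(q):
    c=chain(np.asarray(q))
    p=np.array([0,0,z0])+c[0][:,1]*y1+c[1][:,2]*l1+c[2][:,1]*y3+c[3][:,2]*l2+c[4][:,1]*y5+c[5][:,2]*l3
    elbow=np.array([0,0,z0])+c[0][:,1]*y1+c[1][:,2]*l1; wr=elbow+c[2][:,1]*y3+c[3][:,2]*l2
    return p,c[6]@Rz,elbow,wr
def ik(p,Rt,q0,w=.02,qref=None):
    mid=(lo+hi)/2 if qref is None else qref
    def f(q):
        a,b,_,_=fk(q); return np.r_[(a-p)*20,R.from_matrix(Rt.T@b).as_rotvec()*4,w*(q-mid)/(hi-lo)*2]
    s=least_squares(f,np.clip(q0,lo+.01,hi-.01),bounds=(lo+.005,hi-.005),xtol=1e-8,max_nfev=150)
    a,b,_,_=fk(s.x); return s.x,np.linalg.norm(a-p),R.from_matrix(Rt.T@b).magnitude()
def margin(q): return np.minimum(q-lo,hi-q).min()
E
cat > plan.py <<'E'
from ik import *
peg=np.array([.6095,.176,.144]); rng=np.random.default_rng(0)
b=bd
def best(p,Rt,n=12):
    o=[]
    for _ in range(n):
        q,e,a=ik(p,Rt,lo+(hi-lo)*rng.random(7))
        if e<1.5e-3 and a<.02: o.append((margin(q),q))
    return max(o,key=lambda t:t[0]) if o else (-1,None)
for ph in(20,30,40,50,60):
  f=np.radians(ph); L=min(.05,(.043-.03*np.cos(f))/np.sin(f))
  for sx in(1,-1):
    Rg=frame(BY,f,sx); g=BC-(.055-L)*bd; T=g+.019*Rg[:,2]
    m,q=best(T,Rg); m2,q2=best(T-.08*Rg[:,2],Rg)
    print('GRASP',ph,sx,'L',round(L,3),round(m,2),None if q is None else q.round(2),round(m2,2),None if q2 is None else q2.round(2))
  for h in np.arange(-1.6,2.2,.4):
    Rp=frame(h,np.pi/2-f,-1); bt=frame(BY,f,1).T@bd
    assert np.allclose(Rp@bt,[0,0,-1],atol=1e-6)
    gp=peg+[0,0,.004-L]; T=gp+.019*Rp[:,2]
    for s2 in(-1,1):
      Rp2=frame(h,np.pi/2-f,s2)
      m,q=best(T,Rp2,8); m2,q2=best(T+[0,0,.12],Rp2,8)
      if min(m,m2)>.03: print('  PLACE',ph,s2,round(h,1),round(m,2),q.round(2),round(m2,2),q2.round(2))
E
time python3 plan.py
```

```text
GRASP 20 1 L 0.043 0.42 [ 0.9   0.35 -0.72  2.    0.18  0.55  1.83] 0.39 [ 0.47  0.11 -0.21  2.03 -0.19  0.7   2.12]
GRASP 20 -1 L 0.043 0.4 [ 0.45  0.27 -0.22  2.02 -0.15  0.54 -1.05] 0.39 [ 0.36  0.1  -0.09  2.03 -0.21  0.7  -1.01]
  PLACE 20 -1 -1.6 0.16 [-0.76  1.02  0.06  1.15  0.78  1.9   2.28] 0.07 [-0.79  0.87  0.11  1.14  0.81  1.99  2.42]
  PLACE 20 1 -1.6 0.22 [-0.85  1.03  0.22  1.16  0.68  1.84 -0.81] 0.12 [-0.87  0.89  0.26  1.15  0.72  1.94 -0.68]
  PLACE 20 -1 -1.2 0.33 [-0.83  0.83  0.01  1.52  1.01  1.62  2.27] 0.17 [-0.84  0.66  0.02  1.51  1.02  1.71  2.43]
  PLACE 20 1 -1.2 0.49 [-0.91  0.83  0.13  1.53  0.94  1.57 -0.84] 0.45 [-1.03  0.68  0.29  1.52  0.89  1.61 -0.66]
  PLACE 20 -1 -0.8 0.4 [-0.81  0.65 -0.09  1.86  1.31  1.39  2.2 ] 0.19 [-0.77  0.45 -0.13  1.85  1.28  1.46  2.41]
  PLACE 20 1 -0.8 0.55 [-0.84  0.65 -0.04  1.87  1.3   1.37 -0.94] 0.57 [-0.81  0.44 -0.08  1.85  1.26  1.45 -0.73]
  PLACE 20 -1 -0.4 0.25 [-0.69  0.5  -0.17  2.17  1.73  1.18  2.09] 0.21 [-0.59  0.24 -0.28  2.15  1.58  1.16  2.39]
  PLACE 20 1 -0.4 0.26 [-0.62  0.5  -0.25  2.16  1.
[... 6899 characters left out ...]
 -0.74  2.01  0.33  0.43  1.38] 0.51 [-0.09  0.04 -0.25  1.91 -0.03  0.67  1.65]
  PLACE 60 -1 0.8 0.45 [ 0.03  0.24 -0.26  1.97 -0.44  0.54 -0.65] 0.57 [-0.02  0.1  -0.2   1.85 -0.38  0.78 -0.77]
  PLACE 60 1 0.8 0.45 [ 0.68  0.41 -1.02  1.94  0.13  0.53  2.05] 0.24 [ 0.08  0.1  -0.3   1.85 -0.36  0.78  2.36]
  PLACE 60 -1 1.2 0.6 [ 0.28  0.37 -0.47  1.82 -0.42  0.76 -0.24] 0.71 [ 0.26  0.23 -0.44  1.71 -0.42  0.99 -0.33]
  PLACE 60 -1 1.6 0.77 [ 0.21  0.48 -0.38  1.65 -0.41  1.02  0.12] 0.84 [ 0.22  0.37 -0.39  1.54 -0.41  1.22  0.02]
  PLACE 60 -1 2.0 0.8 [ 0.2   0.62 -0.42  1.46 -0.28  1.26  0.36] 0.61 [ 0.17  0.51 -0.39  1.35 -0.32  1.45  0.3 ]
real	3m14.206s
user	3m10.474s
sys	0m0.086s
```

```bash
cat > sim.py <<'E'
from ik import *
def jac(q):
    p,Rt,_,_=fk(q); J=np.zeros((6,7)); h=1e-5
    for i in range(7):
        d=q.copy(); d[i]+=h; p2,R2,_,_=fk(d); J[:3,i]=(p2-p)/h; J[3:,i]=R.from_matrix(R2@Rt.T).as_rotvec()/h
    return J
vl=np.array([2.22,2.22,2.79,2.79,3.14,3.14,3.14])*.7
def follow(q,rows,lam=.03,verbose=False):
    """rows: 6-vectors (shift,turn units) relative to starting pose; returns q at the end + trace"""
    q=np.array(q,float); p0,R0,_,_=fk(q); tr=[]
    for rw in rows:
        rw=np.array(rw,float); pt=p0+R0@(rw[:3]*.025); Rt=R0@R.from_rotvec(rw[3:]*5,degrees=True).as_matrix()
        for k in range(10):
            p,Rc,_,_=fk(q); ep=pt-p; er=R.from_matrix(Rt@Rc.T).as_rotvec(); f=1/(10-k)
            if np.linalg.norm(ep)*f>.00625: f=.00625/np.linalg.norm(ep)
            if np.linalg.norm(er)*f>.01868: f=.01868/np.linalg.norm(er)
            e=np.r_[ep,er]*f; J=jac(q); W=np.diag([1,1,1,.4,.4,.4])
            dq=J.T@np.linalg.solve(J@J.T+lam**2*np.eye(6)*.1,e)
            dq*=min(1,(vl*.0125/np.maximum(abs(dq),1e-9)).min()); q=np.clip(q+dq,lo,hi)
        tr.append(q.copy())
    p,Rc,_,_=fk(q); return q,np.linalg.norm(p-pt),R.from_matrix(Rt@Rc.T).magnitude(),np.array(tr)
E
python3 - <<'E'
from sim import *
q=[0.758,.121,-.588,1.637,.066,1.405,-1.703]
rows=[[0,-.2,1,1.8,-.4,-1],[-.1,-.3,2,3.6,-.8,-2],[-.1,-.4,3,5.4,-1.2,-3],[-.2,-.6,3.6,7.1,-1.6,-3.9]]+[[-.2,-.6,3.6,8.85,-2,-4.9]]*3
for lam in(.03,.1,.3): 
    o=follow(q,rows,lam);print(o[0].round(3),o[1:3])
print("actual [.749,-.173,-.24,2.334,-1.065,.559,-.101]")
q=[ 1.214,0.31,-0.483,1.464,0.143,1.404,-0.182]
o=follow(q,[[0,0,0,0,0,2*i] for i in range(1,10)]+[[0,0,0,0,0,18]]);print(o[0].round(3),o[1:3]);print("actual [ 1.06   0.286 -0.287  1.474  0.08   1.394 -1.709]")
q=[ 1.06 ,  0.286, -0.287 , 1.474 , 0.08 ,  1.394 ,-1.709]
o=follow(q,[[-2,1.5,-.3,0,0,-1.2],[-4.1,3,-.6,0,0,-2.4],[-6.2,4.3,-.8,0,0,-3.5],[-8.1,5.3,-.8,0,0,-4.7],[-10,6.2,-.8,0,0,-5.8]]+[[-11.8,7,-.8,0,0,-7]]*3);print(o[0].round(3),o[1:3]);print("actual [ 0.758  0.121 -0.588  1.637  0.066  1.405 -1.703]")
E
```

```text
[ 0.714 -0.174 -0.213  2.332 -1.052  0.557 -0.116] (np.float64(9.391765874639685e-06), 2.2771517972155685e-05)
[ 0.714 -0.174 -0.213  2.332 -1.051  0.557 -0.116] (np.float64(8.248373129536745e-05), 6.554521051062764e-05)
[ 0.715 -0.176 -0.216  2.33  -1.045  0.558 -0.125] (np.float64(0.0013138502485318527), 0.0009547039461919801)
actual [.749,-.173,-.24,2.334,-1.065,.559,-.101]
[ 1.06   0.287 -0.287  1.473  0.08   1.395 -1.709] (np.float64(2.0136297490765098e-10), 1.2071557216302942e-10)
actual [ 1.06   0.286 -0.287  1.474  0.08   1.394 -1.709]
[ 0.757  0.121 -0.588  1.637  0.067  1.404 -1.707] (np.float64(6.753957826677595e-13), 2.864423937430208e-13)
actual [ 0.758  0.121 -0.588  1.637  0.066  1.405 -1.703]
```

```bash
cat > plan2.py <<'E'
from sim import *
from scipy.spatial.transform import Slerp
def seg(q,p,Rt,name,n=None):
    p0,R0,_,_=fk(q); rp=R0.T@(p-p0)/.025; rv=R.from_matrix(R0.T@Rt).as_rotvec(degrees=True)/5
    if n is None: n=int(np.ceil(max(np.linalg.norm(p-p0)/.05,np.linalg.norm(rv)/2,1)))
    rows=[np.r_[rp,rv]*(i+1)/n for i in range(n)]+[np.r_[rp,rv]]*2
    q2,e,a,tr=follow(q,rows)
    mz=min(np.minimum(t-lo,hi-t).min() for t in tr)
    print(f'{name:10s} n={n} row={np.r_[rp,rv].round(2)} err={e*1e3:.1f}mm {a:.3f} margin={mz:.2f} q={q2.round(2)}')
    return q2
E
cat > p3.py <<'E'
from plan2 import *
f=np.radians(30); L=.034; peg=np.array([.6095,.176,.144])
def run(sx,h,ph=30,q=None):
    f=np.radians(ph); L=min(.05,(.043-.03*np.cos(f))/np.sin(f))
    if q is None: q=np.array([1.19519446,-.13010452,-.66418336,2.30501052,-1.01956823,.58711169,-.10653072])
    Rg=frame(BY,f,sx); T=BC-(.055-L)*bd+.019*Rg[:,2]; pre=T-.1*Rg[:,2]
    if sx==1:
        R90=frame(BY,f,-1)@R.from_euler('z',-90,degrees=True).as_matrix()
        q=seg(q,pre+[0,0,.05],R90,'roll1')
        R170=frame(BY,f,1)
        q=seg(q,pre+[0,0,.02],R170,'roll2')
    q=seg(q,pre,Rg,'pre'); q=seg(q,T,Rg,'grasp'); q=seg(q,T+[0,0,.2],Rg,'lift')
    Rp=frame(h,np.pi/2-f,-sx); gp=peg+[0,0,.004-L]; TP=gp+.019*Rp[:,2]
    rv=R.from_matrix(Rg.T@Rp).as_rotvec()
    pm=(T+[0,0,.2]+TP+[0,0,.13])/2; pm[2]=.28
    Rm=Rg@R.from_rotvec(rv/2).as_matrix()
    print('mid beaker dir',(Rm@Rg.T@bd).round(2), 'rot',np.degrees(np.linalg.norm(rv)))
    q=seg(q,pm,Rm,'mid'); q=seg(q,TP+[0,0,.13],Rp,'above'); q=seg(q,TP,Rp,'down')
    q=seg(q,TP-.09*Rp[:,2],Rp,'retreat')
    return q
if __name__=='__main__':
    for sx,h in((1,1.5),(1,1.75),(-1,-.7),(-1,-.4)):
        print('=====',sx,h); run(sx,h)
E
python3 p3.py
```

```text
===== 1 1.5
roll1      n=9 row=[ -0.16  -1.31  -0.29  -1.61  -1.66 -17.73] err=0.0mm 0.000 margin=0.14 q=[ 1.09 -0.09 -0.69  2.12 -0.52  0.7   0.89]
roll2      n=10 row=[ -0.6   -0.     1.04  -0.     0.   -18.  ] err=0.0mm 0.000 margin=0.14 q=[ 0.99 -0.05 -0.61  2.16 -0.51  0.62  2.46]
pre        n=1 row=[-0.   -0.4   0.69 -0.    0.   -0.  ] err=0.0mm 0.000 margin=0.13 q=[ 0.99 -0.01 -0.61  2.18 -0.5   0.57  2.47]
grasp      n=3 row=[-0.  0.  4.  0. -0.  0.] err=0.0mm 0.000 margin=0.18 q=[ 0.85  0.25 -0.58  2.15 -0.3   0.32  2.31]
lift       n=4 row=[ 0.    4.   -6.93  0.   -0.    0.  ] err=0.0mm 0.000 margin=0.30 q=[ 0.91 -0.05 -0.58  1.96 -0.37  0.79  2.26]
mid beaker dir [ 0.7  -0.28 -0.65] rot 127.73000238883729
mid        n=7 row=[ 6.54  2.45 -0.5   6.27  2.88 10.75] err=0.0mm 0.000 margin=0.49 q=[ 0.68  0.3  -0.64  1.52 -0.3   1.36  1.  ]
above      n=7 row=[ 4.42 -2.83  4.7   6.27  2.88 10.75] err=0.0mm 0.000 margin=0.44 q=[ 0.63  0.51 -0.66  1.68 -0.83  1.17  0.36]
down       n=3 row=[-0.   4.5  2.6  0.   0.  -0. ] err=0.0mm 0.000 margin=0.45 q=[ 0.6   0.7  -0.63  1.73 -0.81 
[... 2630 characters left out ...]
=4 row=[-0.   -4.   -6.93 -0.    0.    0.  ] err=0.0mm 0.000 margin=0.31 q=[ 1.09 -0.05 -0.75  1.95 -0.39  0.79 -0.87]
mid beaker dir [ 0.49  0.65 -0.58] rot 157.66084981080985
mid        n=8 row=[ -6.05  -2.63  -0.4   -3.11   4.   -14.93] err=0.0mm 0.000 margin=0.27 q=[ 0.88 -0.08 -1.2   1.91  0.55  0.9  -0.81]
above      n=8 row=[ -0.76  -6.61  -0.02  -3.11   4.   -14.93] err=0.0mm 0.000 margin=0.15 q=[ 0.31  0.35 -1.22  2.04  1.54  1.25 -0.48]
down       n=3 row=[-0.  -4.5  2.6  0.   0.  -0. ] err=0.0mm 0.000 margin=0.31 q=[ 0.12  0.63 -1.03  2.11  1.8   1.36 -0.74]
retreat    n=2 row=[ 0.   0.  -3.6  0.  -0.  -0. ] err=0.0mm 0.000 margin=0.25 q=[ 0.1   0.5  -1.18  2.17  1.61  1.44 -0.74]
```

The fitted model and a damped least-squares simulation reproduce the controller's joint paths. The new plan is to grasp at 30° tilt with the jaw half-turned, and come to the peg from the −y side.

>>> carry_out(commands=[[[0,0,-0.15,0,-0.2,-0.2,-2],[0,0,-0.3,-0.1,-0.4,-0.4,-4],[0,-0.05,-0.45,-0.1,-0.55,-0.55,-6],[0,-0.05,-0.6,-0.15,-0.7,-0.75,-8],[0,-0.1,-0.75,-0.15,-0.9,-0.9,-10],[0,-0.1,-0.9,-0.2,-1.1,-1.1,-12],[0,-0.1,-1,-0.25,-1.3,-1.3,-14],[0,-0.15,-1.2,-0.3,-1.45,-1.5,-16],[0,-0.15,-1.3,-0.3,-1.6,-1.65,-17.7],[0,-0.15,-1.3,-0.3,-1.6,-1.65,-17.7]]])

```text
time: 8.98
ee_pos: [0.5189, -0.1529, 0.1746]
eef_rot: [0.963, 0.073, 0.258, -0.021]
ft_force: [0.2, 0.2, -0.9]
width: 0.0872
```

>>> carry_out(commands=[[[0,0,0,0.1,0,0,-2],[0,-0.1,0,0.2,0,0,-4],[0,-0.2,0,0.3,0,0,-6],[0,-0.25,0,0.4,0,0,-8],[0,-0.3,0,0.5,0,0,-10],[0,-0.4,0,0.6,0,0,-12],[0,-0.45,0,0.7,0,0,-14],[0,-0.5,0,0.8,0,0,-16],[0,-0.6,0,1,0,0,-18],[0,-0.6,0,1,0,0,-18]]])

```text
time: 10.22
ee_pos: [0.5176, -0.1528, 0.1443]
eef_rot: [0.631, 0.731, 0.198, 0.166]
ft_force: [0.3, 0.0, 0.2]
width: 0.0869
```

```bash
cat > st.py <<'E'
from plan2 import *; from bench import r
s=r.read_state(); q=s['joint_positions']
print('t',s['time'],'p',s['ee_pos'].round(4),'q',q.round(3),'F',s['ft_force'].round(1),'w',round(s['width'],4))
PH=np.radians(30); L=.034; Rg=frame(BY,PH,1); T=BC-(.055-L)*bd+.019*Rg[:,2]
E
python3 - <<'E'
from st import *
print(row(s,T-.08*Rg[:,2],Rg),row(s,T,Rg))
E
```

```text
t 10.225 p [ 0.5176 -0.1528  0.1443] q [ 0.994 -0.047 -0.604  2.163 -0.512  0.62   2.463] F [0.3 0.  0.2] w 0.0869
[-0.025 -0.327  1.495 -0.005 -0.037 -0.1  ] [-0.036 -0.325  4.695 -0.005 -0.037 -0.1  ]
```

>>> carry_out(commands=[[[0,0,-0.3,1.5,0,0,-0.1],[0,-0.05,-0.3,2.5,0,0,-0.1],[0,-0.05,-0.3,3.5,0,0,-0.1],[0,-0.05,-0.3,4.3,0,0,-0.1],[0,-0.05,-0.3,4.7,0,0,-0.1],[0,-0.05,-0.3,4.7,0,0,-0.1]]])

```text
time: 10.98
ee_pos: [0.5691, -0.1453, 0.0383]
eef_rot: [0.629, 0.733, 0.198, 0.166]
ft_force: [-0.6, 0.7, 0.8]
width: 0.0867
```

```bash
python3 - <<'E'
from st import *
print(row(s,T,Rg))
cv2.imwrite('pics/s3.png',cv2.resize(r.camera('scene')[200:340,230:420],None,fx=4,fy=4));cv2.imwrite('pics/t3.png',cv2.resize(r.camera('top')[150:290,280:460],None,fx=4,fy=4))
E
```

```text
t 10.975 p [ 0.5691 -0.1453  0.0383] q [ 0.86   0.259 -0.588  2.146 -0.293  0.324  2.302] F [-0.6  0.7  0.8] w 0.0867
[ 0.003 -0.01  -0.017 -0.014 -0.048 -0.034]
```

View pics/s3.png

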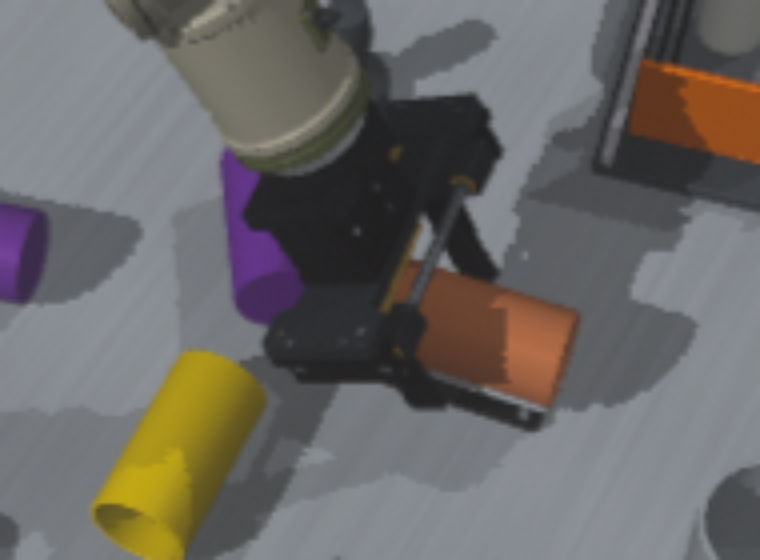

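View pics/t3.png

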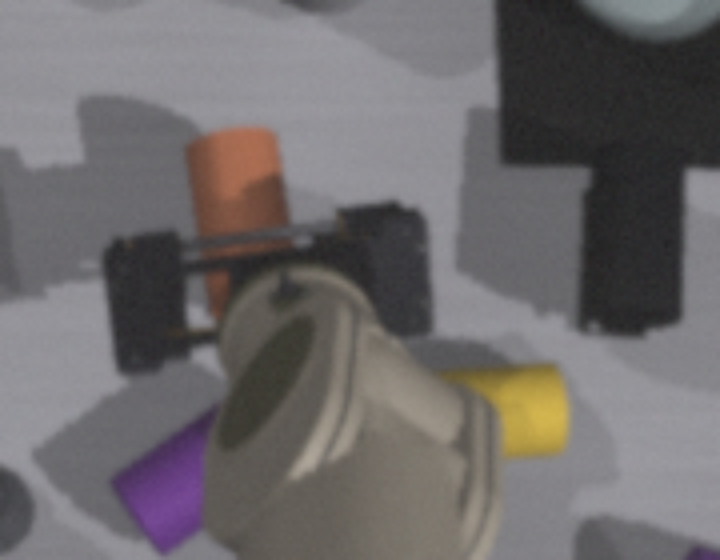

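Both pictures show the fingers straddling the copper beaker, with no contact force. Closing now.

>>> carry_out(commands=[[[255,0,0,0,0,0,0],[255,0,0,0,0,0,0],[255,0,0,0,0,0,0],[255,0,0,0,0,0,0],[255,0,0,0,0,0,0],[255,0,0,0,0,0,0]]], grip_force=35)

```text
time: 11.82
ee_pos: [0.5693, -0.1458, 0.0393]
eef_rot: [0.628, 0.734, 0.198, 0.167]
ft_force: [-2.4, 0.4, 3.9]
width: 0.0599
```

```bash
python3 - <<'E'
from st import *
print(row(s,T+[0,0,.05],Rg),row(s,T+[0,0,.2],Rg))
E
```

```text
t 11.825 p [ 0.5693 -0.1458  0.0393] q [ 0.861  0.257 -0.589  2.146 -0.293  0.324  2.303] F [-2.4  0.4  3.9] w 0.0599
[ 0.031  0.964 -1.717 -0.002 -0.033 -0.017] [ 5.000e-02  3.963e+00 -6.913e+00 -2.000e-03 -3.300e-02 -1.700e-02]
```

>>> carry_out(commands=[[[255,0,0.3,-0.5,0,0,0],[255,0,0.7,-1.2,0,0,0],[255,0,1.3,-2.2,0,0,0],[255,0,2,-3.4,0,0,0],[255,0,2.7,-4.7,0,0,0],[255,0,3.4,-5.9,0,0,0],[255,0,4,-6.9,0,0,0],[255,0,4,-6.9,0,0,0]]])

```text
time: 12.82
ee_pos: [0.5708, -0.1466, 0.242]
eef_rot: [0.628, 0.734, 0.198, 0.169]
ft_force: [-0.1, -0.3, -1.7]
width: 0.0601
```

```bash
cat >> st.py <<'E'
peg=np.array([.6095,.176,.144]); H=1.75
Rp=frame(H,np.pi/2-PH,-1); TP=peg+[0,0,.004-L]+.019*Rp[:,2]
E
python3 - <<'E'
from st import *
rv=R.from_matrix(Rg.T@Rp).as_rotvec(); pm=(T+TP)/2; pm[2]=.29; Rm=Rg@R.from_rotvec(rv/2).as_matrix()
q=seg(q,pm,Rm,'mid'); q=seg(q,TP+[0,0,.13],Rp,'above')
for n in('scene','top','wrist'): cv2.imwrite(f'pics/{n}4.png',r.camera(n))
E
```

```text
t 12.825 p [ 0.5708 -0.1466  0.242 ] q [ 0.931 -0.052 -0.595  1.948 -0.376  0.796  2.26 ] F [-0.1 -0.3 -1.7] w 0.0601
mid        n=6 row=[ 6.62  2.45 -0.8   7.03  2.48  9.33] err=0.0mm 0.000 margin=0.50 q=[ 0.64  0.35 -0.67  1.42 -0.21  1.47  1.02]
above      n=6 row=[ 4.88 -2.13  4.76  6.99  2.5   9.32] err=0.0mm 0.000 margin=0.55 q=[ 0.55  0.65 -0.65  1.48 -0.67  1.38  0.37]
```

View pics/scene4.png

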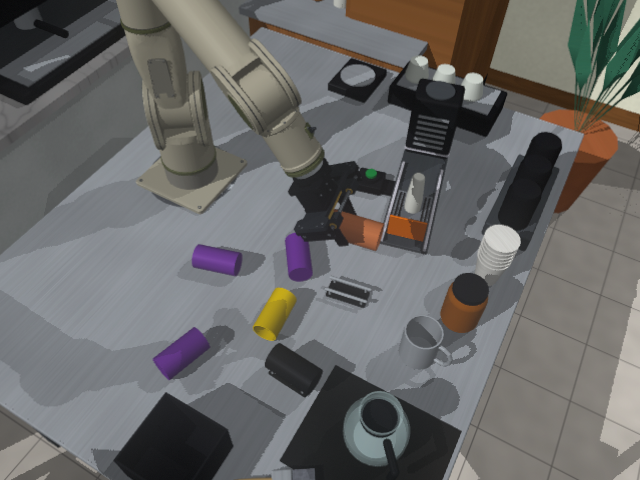

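View pics/wrist4.png

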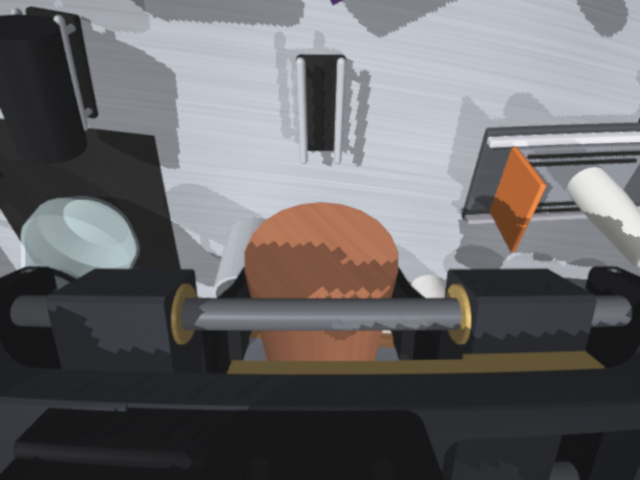

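The beaker is lifted and held square, and its cradle is empty. Now turning it over towards the peg.

>>> carry_out(commands=[[[255,0.8,0.3,-0.1,0.9,0.3,1.15],[255,1.6,0.6,-0.2,1.75,0.6,2.3],[255,2.5,0.9,-0.3,2.6,0.9,3.5],[255,3.3,1.2,-0.4,3.5,1.25,4.7],[255,4.1,1.5,-0.5,4.4,1.55,5.8],[255,5,1.8,-0.6,5.3,1.85,7],[255,5.8,2.1,-0.7,6.1,2.15,8.2],[255,6.6,2.45,-0.8,7,2.5,9.3],[255,6.6,2.45,-0.8,7,2.5,9.3]]])

```text
time: 14.1
ee_pos: [0.5863, 0.0241, 0.2846]
eef_rot: [0.858, 0.469, 0.086, -0.193]
ft_force: [-0.4, 0.1, -1.5]
width: 0.0601
```

```bash
python3 - <<'E'
from st import *
q=seg(q,TP+[0,0,.135],Rp,'above',8);q=seg(q,TP,Rp,'dn',8)
E
```

```text
t 14.1 p [0.5863 0.0241 0.2846] q [ 0.652  0.361 -0.685  1.428 -0.201  1.465  1.021] F [-0.4  0.1 -1.5] w 0.0601
above      n=8 row=[ 5.03 -2.14  4.39  6.9   2.53  9.34] err=0.0mm 0.000 margin=0.56 q=[ 0.56  0.65 -0.67  1.47 -0.66  1.38  0.36]
dn         n=8 row=[-0.    4.68  2.7   0.    0.   -0.  ] err=0.0mm 0.000 margin=0.61 q=[ 0.54  0.82 -0.63  1.53 -0.61  1.23  0.5 ]
```

>>> carry_out(commands=[[[255,0.6,-0.3,0.5,0.9,0.3,1.2],[255,1.25,-0.6,1,1.75,0.65,2.35],[255,1.9,-0.9,1.5,2.6,0.95,3.5],[255,2.5,-1.2,2,3.45,1.25,4.7],[255,3.15,-1.5,2.6,4.3,1.6,5.85],[255,3.8,-1.8,3.2,5.2,1.9,7],[255,4.4,-2,3.8,6.05,2.2,8.2],[255,5,-2.15,4.4,6.9,2.55,9.35],[255,5,-2.15,4.4,6.9,2.55,9.35],[255,5,-2.15,4.4,6.9,2.55,9.35]]])

```text
time: 15.35
ee_pos: [0.606, 0.1911, 0.2395]
eef_rot: [0.863, 0.078, -0.043, -0.497]
ft_force: [-0.2, -0.6, 0.2]
width: 0.0599
```

```bash
python3 - <<'E'
from st import *
print(row(s,TP+[0,0,.135],Rp),row(s,TP,Rp))
for n in('scene','top','wrist'):
    im=r.camera(n); cv2.imwrite(f'pics/{n}5.png',im)
a=cv2.imread('pics/scene5.png')[100:270,310:500];b=cv2.imread('pics/top5.png')[130:300,100:300]
cv2.imwrite('pics/s5c.png',cv2.resize(a,None,fx=4,fy=4,interpolation=2)[:600,:800]);cv2.imwrite('pics/t5c.png',cv2.resize(b,None,fx=4,fy=4,interpolation=2)[:600,:800])
E
```

```text
t 15.35 p [0.606  0.1911 0.2395] q [ 0.567  0.643 -0.67   1.476 -0.662  1.378  0.36 ] F [-0.2 -0.6  0.2] w 0.0599
[ 0.03  -0.022  0.034  0.026 -0.031  0.035] [ 0.008  4.649  2.745  0.026 -0.031  0.035]
```

View pics/s5c.png

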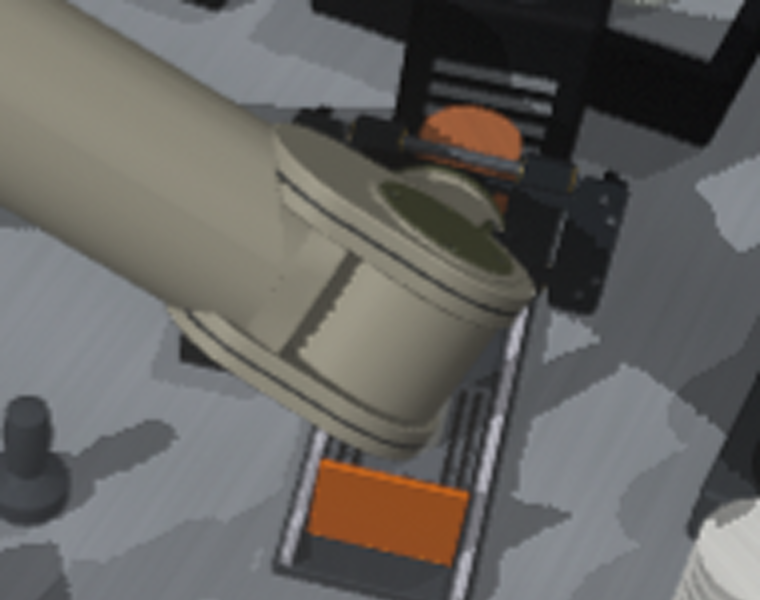

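View pics/t5c.png

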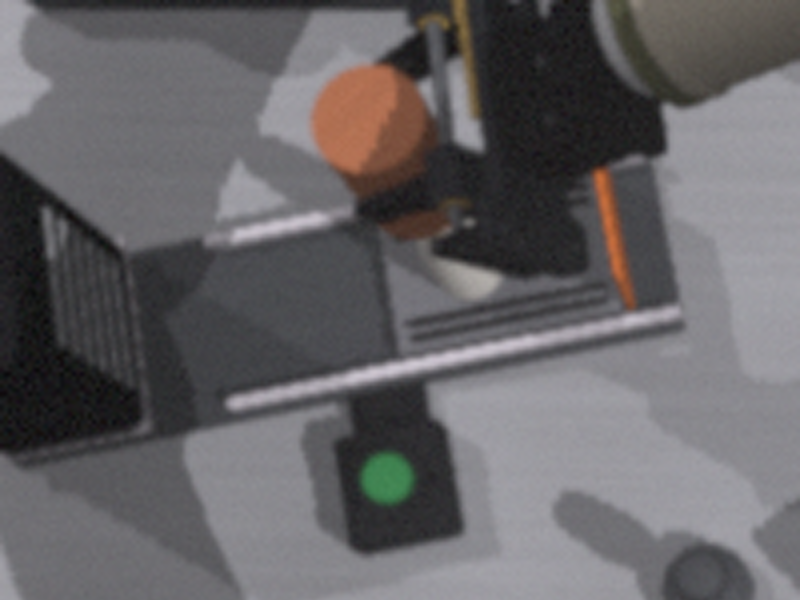

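View pics/wrist5.png

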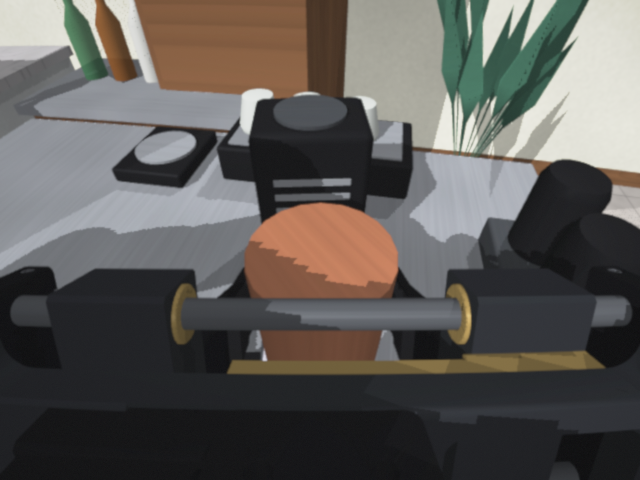

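```bash
python3 - <<'E'
from st import *
t0=s['ee_pos']; Rc=R.from_quat(s['eef_rot']).as_matrix()
g=t0-.019*Rc[:,2]; bt=Rg.T@bd; ax=Rc@bt; print('axis',ax.round(4))
top=g-L*ax; print('bottom face c',top.round(4))
a=np.linspace(0,2*np.pi,60); u=np.cross(ax,[1,0,0]);u/=np.linalg.norm(u);v=np.cross(ax,u)
for n in('top','scene'):
    c=mk(r.camera_info(n)); e=proj(c,top+.03*(np.cos(a)[:,None]*u+np.sin(a)[:,None]*v))
    im=cv2.imread(f'pics/{n}5.png'); x,y=np.round(e.mean(0)).astype(int)-[40,30]; K=10
    o=cv2.resize(im[y:y+60,x:x+80],None,fx=K,fy=K,interpolation=cv2.INTER_CUBIC)
    cv2.polylines(o,[np.round((e-[x,y]+.5)*K).astype(np.int32)],True,(255,255,0),1); cv2.imwrite(f'pics/o_{n}.png',o); print(n,x,y,e.mean(0),e.min(0),e.max(0))
E
```

```text
t 15.5 p [0.6063 0.1914 0.24  ] q [ 0.566  0.643 -0.67   1.475 -0.663  1.378  0.359] F [-0.5 -0.2 -0.7] w 0.0602
axis [ 3.9e-03 -9.0e-04 -1.0e+00]
bottom face c [0.609  0.1753 0.2835]
top 152 128 [191.98222109 158.49996441] [177.20030592 144.79226201] [206.28319806 172.29958244]
scene 387 105 [427.09874805 135.0496943 ] [414.30467097 126.41084175] [440.07525493 143.569072  ]
```

View pics/o_top.png

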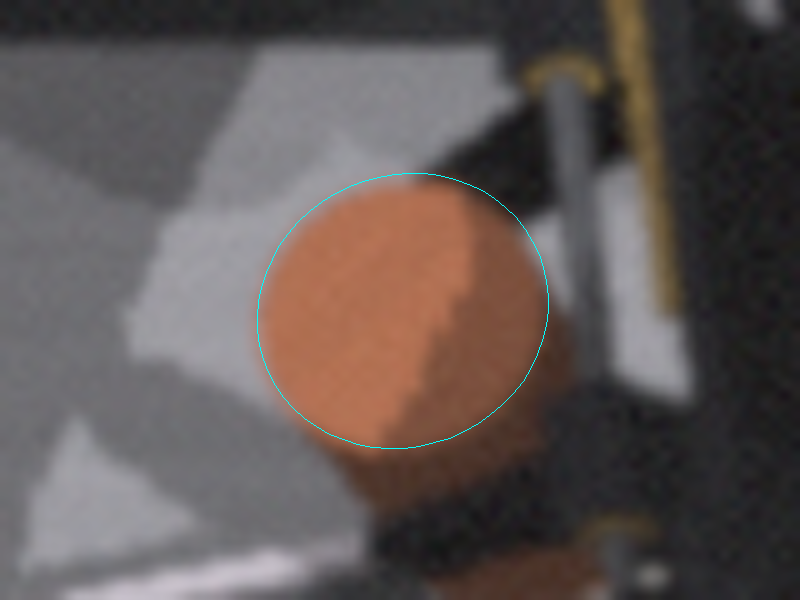

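View pics/o_scene.png

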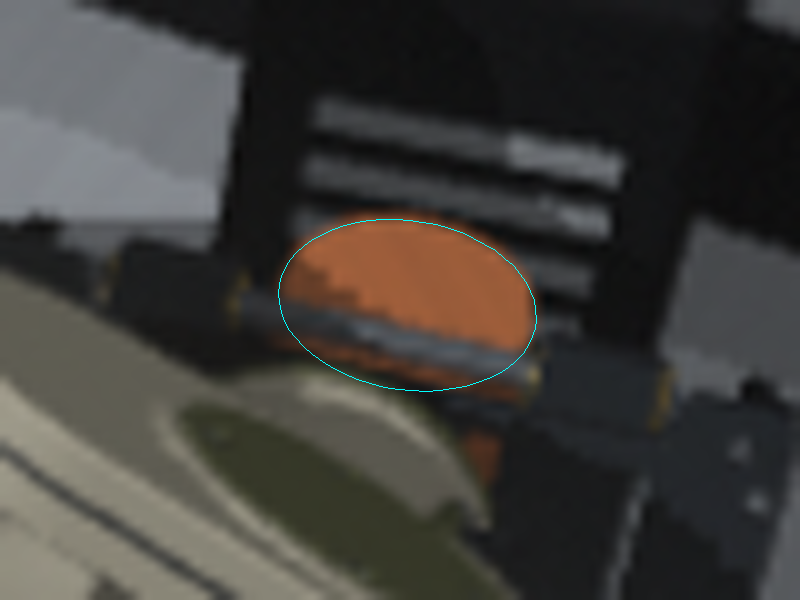

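The overlays agree to about 1 px (roughly 1–2 mm) in both cameras: the beaker is vertical and centred over the peg. Lowering slowly.

>>> carry_out(commands=[[[255,0,0.4,0.25,0,0,0],[255,0,0.85,0.5,0,0,0],[255,0,1.3,0.75,0,0,0],[255,0,1.7,1,0,0,0],[255,0,2.1,1.25,0,0,0],[255,0,2.55,1.5,0,0,0],[255,0,2.95,1.75,0,0,0],[255,0,3.4,2,0,0,0],[255,0,3.75,2.2,0,0,0],[255,0,4.05,2.4,0,0,0],[255,0,4.05,2.4,0,0,0]]])

```text
time: 16.88
ee_pos: [0.6062, 0.1927, 0.1216]
eef_rot: [0.863, 0.077, -0.043, -0.498]
ft_force: [-0.3, -0.9, -0.1]
width: 0.0602
```

```bash
python3 - <<'E'
from st import *
print(row(s,TP,Rp),TP-s['ee_pos'])
im=r.camera('top')[130:270,140:300]; cv2.imwrite('pics/t6.png',cv2.resize(im,None,fx=4,fy=4))
im=r.camera('scene')[130:250,370:480]; cv2.imwrite('pics/s6.png',cv2.resize(im,None,fx=4,fy=4))
E
```

```text
t 16.875 p [0.6062 0.1927 0.1216] q [ 0.543  0.789 -0.635  1.53  -0.621  1.247  0.489] F [-0.3 -0.9 -0.1] w 0.0602
[ 0.007  0.604  0.325  0.013 -0.031  0.017] [ 0.00032012 -0.00048881 -0.0171435 ]
```

View pics/t6.png

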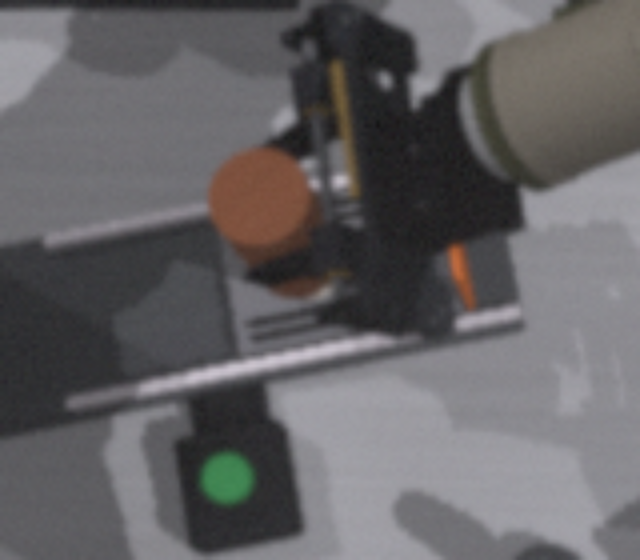

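View pics/s6.png

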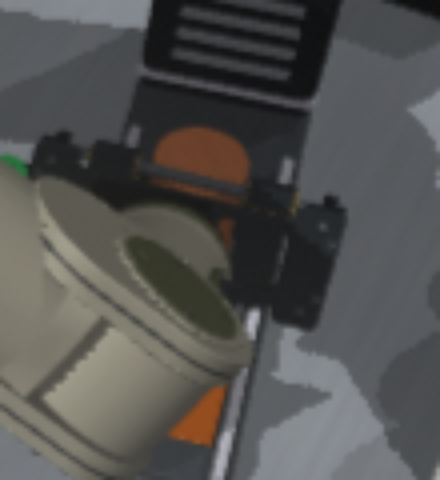

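>>> carry_out(commands=[[[255,0,0.1,0.06,0,0,0],[255,0,0.2,0.11,0,0,0],[255,0,0.3,0.17,0,0,0],[255,0,0.38,0.21,0,0,0],[255,0,0.45,0.25,0,0,0],[255,0,0.5,0.28,0,0,0],[255,0,0.54,0.3,0,0,0],[255,0,0.54,0.3,0,0,0]]])

```text
time: 17.98
ee_pos: [0.6068, 0.1925, 0.1071]
eef_rot: [0.863, 0.078, -0.043, -0.498]
ft_force: [-0.2, 0.2, -2.1]
width: 0.0602
```

```bash
python3 - <<'E'
from st import *
print(row(s,TP,Rp),TP-s['ee_pos'],s['torque'])
E
```

```text
t 17.975 p [0.6068 0.1925 0.1071] q [ 0.54   0.81  -0.629  1.532 -0.615  1.232  0.505] F [-0.2  0.2 -2.1] w 0.0602
[-0.011  0.096  0.045  0.015 -0.039  0.029] [-0.00020804 -0.00027073 -0.00262811] [-1.1682042  -0.34010223 -0.05509186]
```

>>> carry_out(commands=[[[255,0,0.035,0.02,0,0,0],[255,0,0.07,0.04,0,0,0],[255,0,0.09,0.05,0,0,0],[255,0,0.09,0.05,0,0,0]]])

```text
time: 18.48
ee_pos: [0.6068, 0.1925, 0.1047]
eef_rot: [0.863, 0.078, -0.043, -0.498]
ft_force: [-1.1, -0.8, 0.6]
width: 0.0603
```

```bash
python3 - <<'E'
from st import *
print(row(s,TP,Rp),TP-s['ee_pos'],s['torque'])
E
```

```text
t 18.475 p [0.6068 0.1925 0.1047] q [ 0.54   0.814 -0.629  1.532 -0.615  1.23   0.508] F [-1.1 -0.8  0.6] w 0.0603
[-0.01   0.011 -0.004  0.013 -0.038  0.03 ] [-0.00021396 -0.00026267 -0.00020103] [-0.95750656 -0.20594111  0.0973169 ]
```

>>> carry_out(commands=[[[255,0,0.035,0.02,0,0,0],[255,0,0.035,0.02,0,0,0],[255,0,0.07,0.04,0,0,0],[255,0,0.07,0.04,0,0,0]]])

```text
time: 18.98
ee_pos: [0.6067, 0.1932, 0.1046]
eef_rot: [0.862, 0.079, -0.043, -0.499]
ft_force: [-4.4, -2.1, 9.9]
width: 0.06
```

```bash
python3 - <<'E'
from st import *
print(TP-s['ee_pos'],s['torque'])
E
```

```text
t 18.975 p [0.6067 0.1932 0.1046] q [ 0.539  0.816 -0.629  1.531 -0.616  1.231  0.51 ] F [-4.4 -2.1  9.9] w 0.06
[-1.07079775e-04 -1.03055670e-03 -9.02252164e-05] [0.62238998 0.40727019 0.8288267 ]
```

Contact is at 10 N, right at the nominal height. I'll relax the press, then open.

>>> carry_out(commands=[[[255,0,0,0,0,0,0],[255,0,0,0,0,0,0],[60,0,0,0,0,0,0],[40,0,0,0,0,0,0],[0,0,0,0,0,0,0],[0,0,0,0,0,0,0],[0,0,0,0,0,0,0],[0,0,0,0,0,0,0]]])

```text
time: 19.98
ee_pos: [0.6067, 0.1932, 0.1046]
eef_rot: [0.862, 0.079, -0.043, -0.499]
ft_force: [-0.1, -0.0, -0.5]
width: 0.0864
```

```bash
python3 - <<'E'
from st import *
for n in('scene','top','wrist'): cv2.imwrite(f'pics/{n}7.png',r.camera(n))
cv2.imwrite('pics/t7.png',cv2.resize(cv2.imread('pics/top7.png')[130:270,140:300],None,fx=4,fy=4))
q=seg(q,s['ee_pos']-.11*Rp[:,2],Rp,'retreat',5)
E
```

```text
t 19.975 p [0.6067 0.1932 0.1046] q [ 0.539  0.816 -0.63   1.531 -0.615  1.23   0.51 ] F [-0.1 -0.  -0.5] w 0.0864
retreat    n=5 row=[ 0.01 -0.01 -4.4  -0.02 -0.03  0.05] err=0.0mm 0.000 margin=0.63 q=[ 0.62  0.79 -0.59  1.4  -0.58  1.43  0.48]
```

View pics/t7.png

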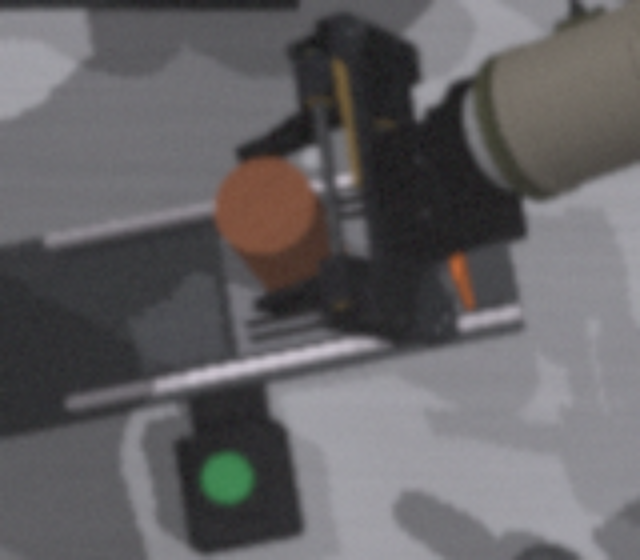

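View pics/wrist7.png

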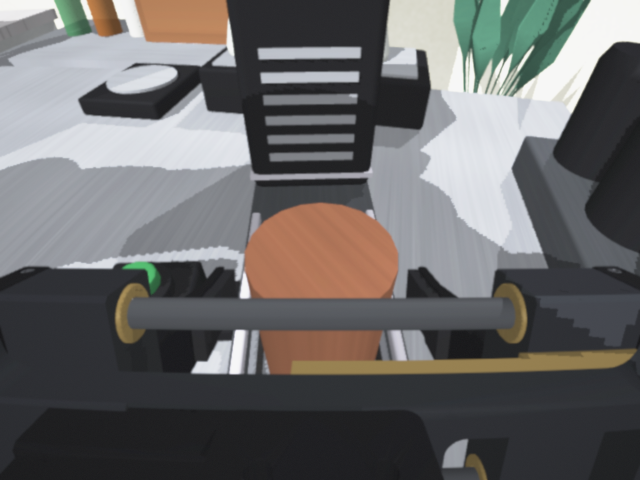

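Released: width 86 mm, force near 0, and the beaker hangs vertical and has not moved. Retreating along the tool axis.

>>> carry_out(commands=[[[0,0,0,-0.4,0,0,0],[0,0,0,-1,0,0,0],[0,0,0,-1.8,0,0,0],[0,0,0,-2.6,0,0,0],[0,0,0,-3.6,0,0,0],[0,0,0,-4.8,0,0,0],[0,0,0,-6,0,0,0],[255,0,0,-7.2,0,0,0],[255,0,0,-7.2,0,0,0],[255,0,0,-7.2,0,0,0]]])

```text
time: 21.38
ee_pos: [0.6338, 0.0398, 0.1943]
eef_rot: [0.862, 0.079, -0.043, -0.499]
ft_force: [-0.6, 0.1, -0.5]
width: 0.0646
```

```bash
cat >> st.py <<'E'
AZ=1.77; dd=np.array([np.cos(AZ),np.sin(AZ),0]); plate=peg-.101*dd; plate[2]=.06
Rq=frame(AZ,np.pi/3,-1)
E
python3 - <<'E'
from st import *
print('plate',plate)
q=seg(q,plate-.04*dd,Rq,'prepush'); q=seg(q,plate,Rq,'touch'); q=seg(q,plate+.12*dd,Rq,'push')
for n in('scene','top','wrist'): cv2.imwrite(f'pics/{n}8.png',r.camera(n))
cv2.imwrite('pics/t8.png',cv2.resize(cv2.imread('pics/top8.png')[130:270,140:300],None,fx=5,fy=4))
cv2.imwrite('pics/s8.png',cv2.resize(cv2.imread('pics/scene8.png')[90:240,350:500],None,fx=4,fy=4))
E
```

```text
t 21.375 p [0.6338 0.0398 0.1943] q [ 0.657  0.802 -0.574  1.292 -0.567  1.56   0.465] F [-0.6  0.1 -0.5] w 0.0646
plate [0.62948677 0.07699733 0.06      ]
prepush    n=3 row=[ 0.1   4.71  2.59 -0.02 -0.22 -0.07] err=0.0mm 0.000 margin=0.54 q=[ 0.62  0.98 -0.53  1.29 -0.5   1.46  0.59]
touch      n=1 row=[ 0.   -0.8   1.39  0.   -0.    0.  ] err=0.0mm 0.000 margin=0.67 q=[ 0.6   0.95 -0.55  1.36 -0.52  1.39  0.58]
push       n=3 row=[ 0.   -2.4   4.16  0.   -0.    0.  ] err=0.0mm 0.000 margin=0.69 q=[ 0.52  0.89 -0.62  1.52 -0.58  1.2   0.55]
```

View pics/t8.png

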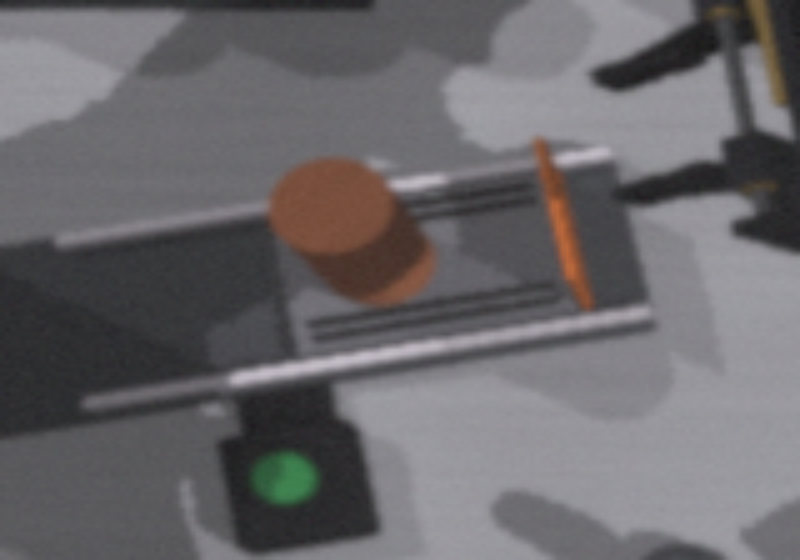

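View pics/wrist8.png

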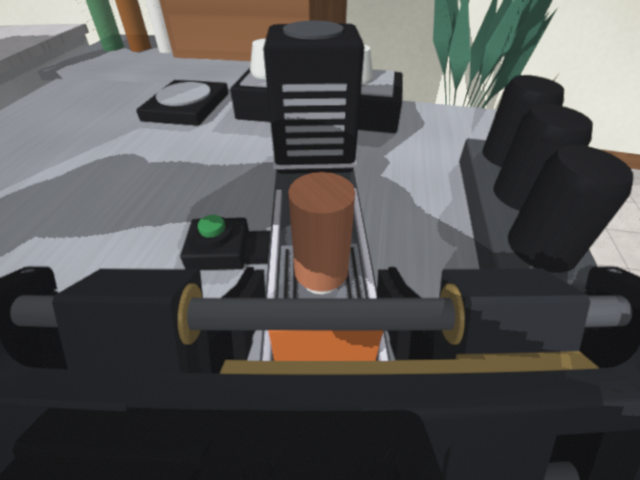

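The beaker hangs straight on the peg, with the tray still out. Closing the fingers and going down behind the plate.

>>> carry_out(commands=[[[255,0,0.8,0.45,0,0,0],[255,0,1.6,0.9,0,-0.1,0],[255,0.1,2.4,1.3,0,-0.2,0],[255,0.1,3.2,1.75,0,-0.2,-0.1],[255,0.1,4,2.2,0,-0.2,-0.1],[255,0.1,4.7,2.6,0,-0.2,-0.1],[255,0.1,4.7,2.6,0,-0.2,-0.1]]])

```text
time: 22.4
ee_pos: [0.6361, 0.0391, 0.058]
eef_rot: [0.861, 0.087, -0.05, -0.499]
ft_force: [-0.7, -0.2, 0.2]
width: 0.0001
```

```bash
python3 - <<'E'
from st import *
print(row(s,plate,Rq),row(s,plate+.05*dd,Rq),row(s,plate+.1*dd,Rq))
im=r.camera('wrist');cv2.imwrite('pics/w9.png',im)
E
```

```text
t 22.4 p [0.6361 0.0391 0.058 ] q [ 0.624  0.984 -0.531  1.292 -0.501  1.455  0.592] F [-0.7 -0.2  0.2] w 0.0001
[ 0.041 -0.834  1.295 -0.038  0.005  0.01 ] [ 0.043 -1.828  3.031 -0.038  0.005  0.01 ] [ 0.044 -2.822  4.766 -0.038  0.005  0.01 ]
```

View pics/w9.png

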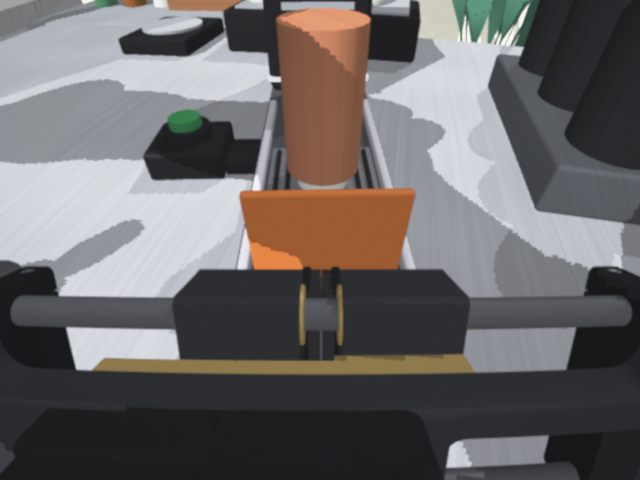

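>>> carry_out(commands=[[[255,0,-0.3,0.5,0,0,0],[255,0,-0.6,1,0,0,0],[255,0,-0.8,1.25,0,0,0],[255,0,-0.9,1.45,0,0,0],[255,0,-1,1.65,0,0,0],[255,0,-1.1,1.8,0,0,0],[255,0,-1.25,2.05,0,0,0],[255,0,-1.4,2.3,0,0,0],[255,0,-1.55,2.55,0,0,0],[255,0,-1.7,2.8,0,0,0],[255,0,-1.83,3.03,0,0,0],[255,0,-1.83,3.03,0,0,0]]])

```text
time: 23.95
ee_pos: [0.619, 0.1269, 0.0619]
eef_rot: [0.861, 0.087, -0.049, -0.499]
ft_force: [0.0, 0.2, 0.7]
width: 0.0008
```

```bash
python3 - <<'E'
from st import *
d0=(s['ee_pos']-plate)@dd; print('travel past plate',d0,'F along',s['ft_force']@dd)
for k in(.06,.08,.1,.12): print(k,row(s,plate+k*dd,Rq))
im=r.camera('top')[130:270,140:300]; cv2.imwrite('pics/t10.png',cv2.resize(im,None,fx=4,fy=4))
E
```

```text
t 23.95 p [0.619  0.1269 0.0619] q [ 0.575  0.921 -0.581  1.433 -0.547  1.315  0.569] F [0.  0.2 0.7] w 0.0008
travel past plate 0.05101611813579952 F along 0.22971804149126565
0.06 [ 0.015 -0.113  0.349 -0.043  0.001  0.035]
0.08 [ 1.600e-02 -5.100e-01  1.044e+00 -4.300e-02  1.000e-03  3.500e-02]
0.1 [ 1.700e-02 -9.080e-01  1.738e+00 -4.300e-02  1.000e-03  3.500e-02]
0.12 [ 1.900e-02 -1.305e+00  2.432e+00 -4.300e-02  1.000e-03  3.500e-02]
```

View pics/t10.png

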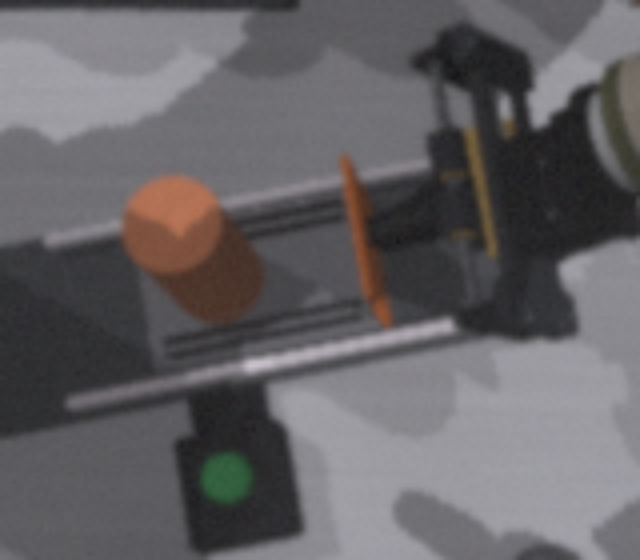

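The tray is moving and the beaker is riding with it. Continuing more slowly.

>>> carry_out(commands=[[[255,0,-0.05,0.2,0,0,0],[255,0,-0.13,0.38,0,0,0],[255,0,-0.22,0.55,0,0,0],[255,0,-0.32,0.72,0,0,0],[255,0,-0.42,0.9,0,0,0],[255,0,-0.5,1.04,0,0,0],[255,0,-0.57,1.15,0,0,0],[255,0,-0.57,1.15,0,0,0]]])

```text
time: 25.0
ee_pos: [0.6126, 0.1583, 0.0599]
eef_rot: [0.861, 0.087, -0.049, -0.499]
ft_force: [0.1, -0.8, 0.9]
width: 0.0004
```

```bash
python3 - <<'E'
from st import *
d0=(s['ee_pos']-plate)@dd; print('travel past plate',d0,'F along',s['ft_force']@dd)
for k in(.09,.1,.12): print(k,row(s,plate+k*dd,Rq))
E
```

```text
t 25.0 p [0.6126 0.1583 0.0599] q [ 0.552  0.908 -0.598  1.474 -0.563  1.263  0.562] F [ 0.1 -0.8  0.9] w 0.0004
travel past plate 0.08308525849426357 F along -0.793917328414682
0.09 [ 0.019 -0.14   0.239 -0.043  0.003  0.036]
0.1 [ 0.02  -0.339  0.586 -0.043  0.003  0.036]
0.12 [ 0.021 -0.736  1.28  -0.043  0.003  0.036]
```

>>> carry_out(commands=[[[255,0,-0.05,0.08,0,0,0],[255,0,-0.1,0.17,0,0,0],[255,0,-0.1,0.17,0,0,0]]])

```text
time: 25.38
ee_pos: [0.6115, 0.1635, 0.0599]
eef_rot: [0.861, 0.088, -0.049, -0.499]
ft_force: [0.8, -1.2, 0.5]
width: 0.0006
```

>>> carry_out(commands=[[[255,0,-0.05,0.08,0,0,0],[255,0,-0.1,0.17,0,0,0],[255,0,-0.1,0.17,0,0,0]]])

```text
time: 25.75
ee_pos: [0.6103, 0.1687, 0.06]
eef_rot: [0.861, 0.088, -0.049, -0.499]
ft_force: [-0.1, 0.4, -0.8]
width: 0.0006
```

```bash
python3 - <<'E'
from st import *
d0=(s['ee_pos']-plate)@dd; print('travel past plate',d0,'F along',s['ft_force']@dd)
E
```

```text
t 25.75 p [0.6103 0.1687 0.06  ] q [ 0.545  0.904 -0.604  1.487 -0.569  1.247  0.559] F [-0.1  0.4 -0.8] w 0.0006
travel past plate 0.09366773184363715 F along 0.4195604929774302
```

>>> carry_out(commands=[[[255,0,-0.05,0.08,0,0,0],[255,0,-0.1,0.17,0,0,0],[255,0,-0.1,0.17,0,0,0]]])

```text
time: 26.12
ee_pos: [0.6098, 0.1714, 0.0598]
eef_rot: [0.861, 0.087, -0.049, -0.498]
ft_force: [-2.1, -11.4, 3.4]
width: 0.0006
```

>>> carry_out(commands=[[[255,0,-0.05,0.08,0,0,0],[255,0,-0.1,0.17,0,0,0],[255,0,-0.1,0.17,0,0,0]]])

```text
time: 26.5
ee_pos: [0.6099, 0.1718, 0.0597]
eef_rot: [0.862, 0.086, -0.048, -0.497]
ft_force: [-4.6, -23.2, 11.5]
width: 0.0004
```

```bash
python3 - <<'E'
from st import *
d0=(s['ee_pos']-plate)@dd; print('travel past plate',d0,'F along',s['ft_force']@dd)
im=r.camera('top')[130:270,100:300]; cv2.imwrite('pics/t11.png',cv2.resize(im,None,fx=4,fy=4))
E
```

```text
t 26.5 p [0.6099 0.1718 0.0597] q [ 0.542  0.897 -0.604  1.495 -0.571  1.236  0.556] F [ -4.6 -23.2  11.5] w 0.0004
travel past plate 0.09680202369028547 F along -21.859042288645572
```

View pics/t11.png

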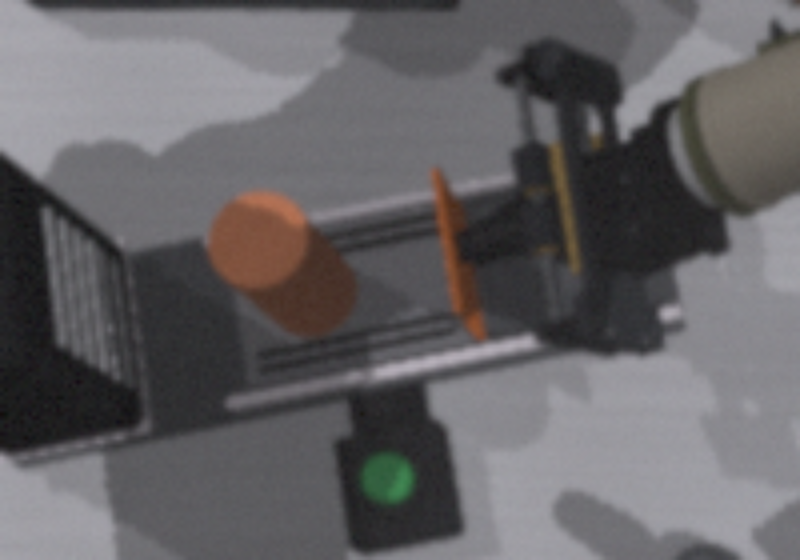

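The tray is at its stop: the push force rose to 22 N with no further motion, after about 97 mm of travel (range 85–120 mm). The beaker is upright. Next is the button.

```bash
cat >> st.py <<'E'
but=np.array([.465,.216,.05])
E
python3 - <<'E'
from st import *
for sx in(1,-1):
  for tl in(0,.3):
    print(sx,tl); Rb=frame(.2,tl,sx); p=s['ee_pos']
    qq=seg(q,p-.05*dd,Rq,'back'); qq=seg(qq,p-.06*dd+[0,0,.12],Rq,'up')
    rv=R.from_matrix(Rq.T@Rb).as_rotvec(); print(np.degrees(np.linalg.norm(rv)))
    qq=seg(qq,np.array([.52,.12,.24]),Rq@R.from_rotvec(rv*.5).as_matrix(),'mid'); qq=seg(qq,but+[0,0,.06],Rb,'above'); qq=seg(qq,but,Rb,'press')
E
```

```text
t 26.55 p [0.6099 0.1718 0.0597] q [ 0.542  0.897 -0.604  1.495 -0.571  1.236  0.556] F [ -5.8 -23.3  10.5] w 0.0003
1 0
back       n=2 row=[ 0.01  1.   -1.73  0.02 -0.04  0.01] err=0.0mm 0.000 margin=0.71 q=[ 0.58  0.92 -0.58  1.43 -0.54  1.32  0.57]
up         n=3 row=[ 0.   -3.96 -2.75  0.   -0.    0.  ] err=0.0mm 0.000 margin=0.61 q=[ 0.6   0.77 -0.61  1.39 -0.59  1.45  0.45]
104.5128568742741
mid        n=6 row=[-3.93 -2.63 -0.27 -4.67 -4.67 -8.1 ] err=0.0mm 0.000 margin=0.49 q=[ 0.52  0.46 -0.73  1.46 -0.21  1.57  0.88]
above      n=6 row=[ 0.79 -0.67  6.75 -4.67 -4.67 -8.1 ] err=0.0mm 0.000 margin=0.56 q=[ 0.24  0.3  -0.87  1.85  0.25  1.1   1.05]
press      n=2 row=[ 0.   0.   2.4  0.  -0.   0. ] err=0.0mm 0.000 margin=0.51 q=[ 0.2   0.38 -0.83  1.91  0.33  1.    0.99]
1 0.3
back       n=2 row=[ 0.01  1.   -1.73  0.02 -0.04  0.01] err=0.0mm 0.000 margin=0.71 q=[ 0.58  0.92 -0.58  1.43 -0.54  1.32  0.57]
up         n=3 row=[ 0.   -3.96 -2.75  0.   -0.    0.  ] err=0.0mm 0.000 margin=0.61 q=[ 0.6   0.77 -0.61  1.39 -0.59  1.45  0.45]
112.93062863356121
mid        n=6 row=[-3.93
[... 1020 characters left out ...]
1  0.25  0.97 -2.09]
-1 0.3
back       n=2 row=[ 0.01  1.   -1.73  0.02 -0.04  0.01] err=0.0mm 0.000 margin=0.71 q=[ 0.58  0.92 -0.58  1.43 -0.54  1.32  0.57]
up         n=3 row=[ 0.   -3.96 -2.75  0.   -0.    0.  ] err=0.0mm 0.000 margin=0.61 q=[ 0.6   0.77 -0.61  1.39 -0.59  1.45  0.45]
97.61475344339743
mid        n=5 row=[-3.93 -2.63 -0.27 -3.35  5.72  7.17] err=0.0mm 0.000 margin=0.45 q=[ 0.7   0.01 -0.6   1.97 -0.76  1.07 -0.2 ]
above      n=5 row=[-3.1   2.04  5.73 -3.35  5.72  7.17] err=5.1mm 0.024 margin=0.28 q=[ 0.6   0.05 -1.18  2.1   0.22  0.74 -2.06]
press      n=2 row=[-0.1   0.82  2.42 -0.11  0.16  0.2 ] err=0.0mm 0.000 margin=0.24 q=[ 0.42  0.22 -1.08  2.15  0.52  0.67 -2.36]
```

>>> carry_out(commands=[[[255,0,0.3,-0.5,0,0,0],[255,0,1,-1.73,0,0,0],[255,0,-0.2,-2.6,0,0,0],[255,0,-1.5,-3.5,0,0,0],[255,0,-3,-4.5,0,0,0],[255,0,-3,-4.5,0,0,0]]])

```text
time: 27.3
ee_pos: [0.6228, 0.1133, 0.1847]
eef_rot: [0.862, 0.087, -0.046, -0.497]
ft_force: [0.5, 1.0, -0.4]
width: 0.0008
```

```bash
python3 - <<'E'
from st import *
print('tamper',onz(mk(r.camera_info('top')),(277,275),.09))
Rb=frame(.2,0,1); Rc=R.from_quat(s['eef_rot']).as_matrix()
rv=R.from_matrix(Rc.T@Rb).as_rotvec()
qq=seg(q,np.array([.52,.12,.25]),Rc@R.from_rotvec(rv*.5).as_matrix(),'mid',7); qq=seg(qq,but+[0,0,.06],Rb,'above',7)
im=r.camera('scene')[90:240,340:490];cv2.imwrite('pics/s12.png',cv2.resize(im,None,fx=4,fy=4))
im=r.camera('top')[130:290,100:300]; cv2.imwrite('pics/t12.png',cv2.resize(im,None,fx=4,fy=3.7))
E
```

```text
t 27.3 p [0.6228 0.1133 0.1847] q [ 0.607  0.765 -0.613  1.393 -0.587  1.449  0.453] F [ 0.5  1.  -0.4] w 0.0008
tamper [0.39613506 0.00831418 0.09      ]
mid        n=7 row=[-3.96 -2.82 -0.41 -4.62 -4.7  -8.09] err=0.0mm 0.000 margin=0.48 q=[ 0.52  0.45 -0.73  1.46 -0.21  1.58  0.88]
above      n=7 row=[ 0.69 -0.5   7.09 -4.62 -4.7  -8.09] err=0.0mm 0.000 margin=0.53 q=[ 0.25  0.3  -0.87  1.85  0.25  1.11  1.05]
```

View pics/t12.png

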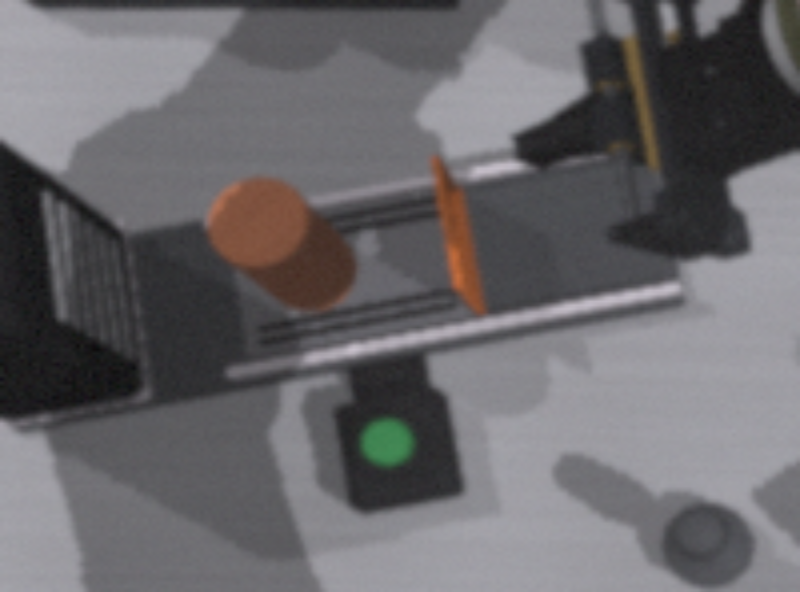

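The tray stayed home and the beaker is upright; the tamper stands untouched. Moving over to the button.

>>> carry_out(commands=[[[255,-0.6,-0.4,-0.1,-0.7,-0.7,-1.2],[255,-1.2,-0.8,-0.1,-1.3,-1.35,-2.3],[255,-1.7,-1.2,-0.2,-2,-2,-3.5],[255,-2.3,-1.6,-0.2,-2.6,-2.7,-4.6],[255,-2.8,-2,-0.3,-3.3,-3.35,-5.8],[255,-3.4,-2.4,-0.4,-3.95,-4,-6.9],[255,-3.96,-2.82,-0.4,-4.6,-4.7,-8.1],[255,-3.96,-2.82,-0.4,-4.6,-4.7,-8.1]]])

```text
time: 28.4
ee_pos: [0.5179, 0.1218, 0.247]
eef_rot: [0.831, 0.481, -0.028, -0.278]
ft_force: [0.3, -0.5, -0.3]
width: 0.0004
```

```bash
python3 - <<'E'
from st import *
seg(q,but+[0,0,.06],frame(.2,0,1),'above',7)
E
```

```text
t 28.4 p [0.5179 0.1218 0.247 ] q [ 0.522  0.454 -0.732  1.46  -0.213  1.582  0.878] F [ 0.3 -0.5 -0.3] w 0.0004
above      n=7 row=[ 0.72 -0.42  6.93 -4.69 -4.69 -8.05] err=0.0mm 0.000 margin=0.54 q=[ 0.24  0.3  -0.87  1.85  0.25  1.11  1.05]
```

>>> carry_out(commands=[[[255,0.1,0,1,-0.7,-0.7,-1.2],[255,0.2,-0.1,2,-1.35,-1.35,-2.3],[255,0.3,-0.2,3,-2,-2,-3.5],[255,0.4,-0.25,4,-2.7,-2.7,-4.6],[255,0.5,-0.3,5,-3.35,-3.35,-5.8],[255,0.6,-0.35,6,-4,-4,-6.9],[255,0.7,-0.4,6.9,-4.7,-4.7,-8.05],[255,0.7,-0.4,6.9,-4.7,-4.7,-8.05],[255,0.7,-0.4,6.9,-4.7,-4.7,-8.05]]])

```text
time: 29.52
ee_pos: [0.4657, 0.2141, 0.1095]
eef_rot: [0.634, 0.773, -0.0, -0.001]
ft_force: [0.5, -0.2, -0.2]
width: 0.0005
```

```bash
python3 - <<'E'
from st import *
print(row(s,but,frame(.2,0,1)))
for n in('scene','top','wrist'): cv2.imwrite(f'pics/{n}13.png',r.camera(n))
cv2.imwrite('pics/s13.png',cv2.resize(cv2.imread('pics/scene13.png')[110:260,310:470],None,fx=4,fy=4))
cv2.imwrite('pics/t13.png',cv2.resize(cv2.imread('pics/top13.png')[130:290,100:300],None,fx=4,fy=3.7))
E
```

```text
t 29.525 p [0.4657 0.2141 0.1095] q [ 0.245  0.297 -0.864  1.854  0.251  1.105  1.055] F [ 0.5 -0.2 -0.2] w 0.0005
[ 0.081 -0.01   2.379 -0.018 -0.005 -0.042]
```

View pics/s13.png

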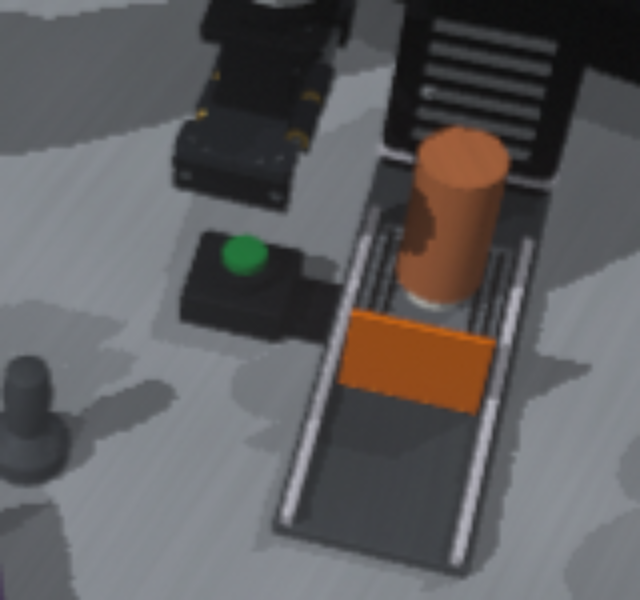

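View pics/t13.png

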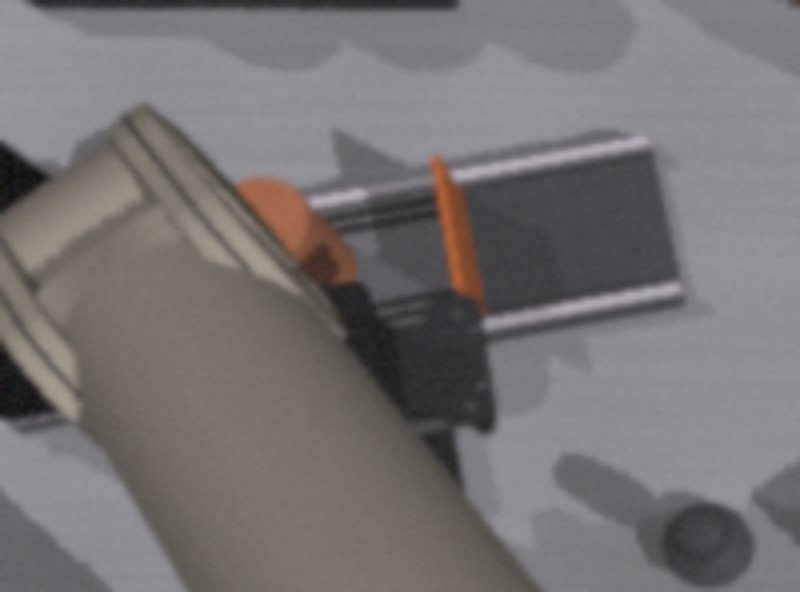

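View pics/wrist13.png

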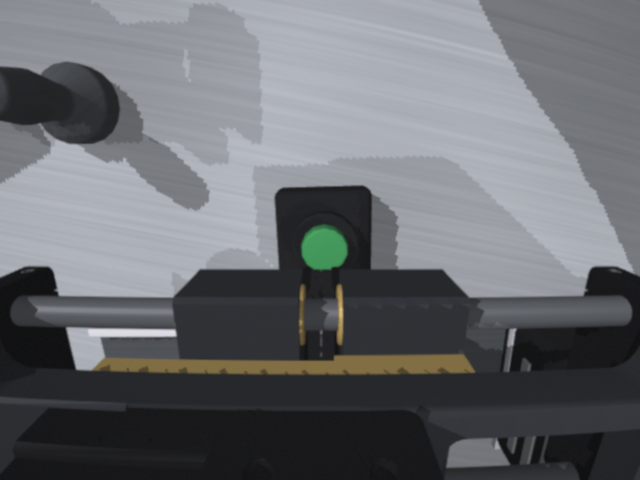

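In the wrist image the button centre is at (324,248). Turning that into a position.

```bash
python3 - <<'E'
from st import *
c=mk(r.camera_info('wrist'))
for z in(.045,.05,.055): print(z,onz(c,(324,248),z))
print(tri(c,(324,248),mk(r.camera_info('top')),(196.7,249.5)),tri(c,(324,248),mk(r.camera_info('scene')),(310+245/4,110+250/4)))
print(row(s,[.465,.216,.05],frame(.2,0,1)))
E
```

```text
t 29.675 p [0.4662 0.214  0.1101] q [ 0.245  0.296 -0.865  1.854  0.251  1.105  1.055] F [ 0.  -0.5  0.2] w 0.0005
0.045 [0.46483393 0.21670418 0.045     ]
0.05 [0.46333851 0.2163599  0.05      ]
0.055 [0.46184309 0.21601561 0.055     ]
(array([0.4646668 , 0.21631715, 0.04213143]), np.float64(0.002264998121594519)) (array([0.46462773, 0.21715637, 0.04920024]), np.float64(0.0024741975498523213))
[ 8.600e-02 -3.400e-02  2.406e+00  2.000e-03 -1.000e-03 -3.800e-02]
```

>>> carry_out(commands=[[[255,0.09,-0.06,0.7,0,0,0],[255,0.09,-0.06,1.4,0,0,0],[255,0.09,-0.06,1.9,0,0,0],[255,0.09,-0.06,2.2,0,0,0],[255,0.09,-0.06,2.2,0,0,0]]])

```text
time: 30.3
ee_pos: [0.464, 0.216, 0.0546]
eef_rot: [0.634, 0.773, -0.0, -0.0]
ft_force: [-0.1, -0.5, -0.4]
width: 0.0001
```

>>> carry_out(commands=[[[255,0,0,0.1,0,0,0],[255,0,0,0.2,0,0,0],[255,0,0,0.2,0,0,0]]])

```text
time: 30.68
ee_pos: [0.4644, 0.2162, 0.0499]
eef_rot: [0.634, 0.773, 0.0, -0.0]
ft_force: [1.0, 0.5, 1.5]
width: 0.0004
```

>>> carry_out(commands=[[[255,0,0,0.1,0,0,0],[255,0,0,0.2,0,0,0],[255,0,0,0.2,0,0,0]]])

```text
time: 31.05
ee_pos: [0.4645, 0.2163, 0.0461]
eef_rot: [0.634, 0.773, -0.0, 0.0]
ft_force: [-7.2, -3.4, 21.5]
width: 0.0003
```

The force is 21 N at z = 0.0461, well above the 4 N spring, so the button appears bottomed. I'll release in steps to confirm the travel.

>>> carry_out(commands=[[[255,0,0,0.04,0,0,0],[255,0,0,0.04,0,0,0]]])

```text
time: 31.3
ee_pos: [0.4645, 0.2163, 0.0462]
eef_rot: [0.634, 0.773, -0.0, 0.001]
ft_force: [-7.7, -3.9, 20.0]
width: 0.0005
```

```bash
python3 - <<'E'
from st import *
im=r.camera('scene')[110:260,310:470];cv2.imwrite('pics/s14.png',cv2.resize(im,None,fx=4,fy=4))
im=r.camera('wrist');cv2.imwrite('pics/w14.png',im[150:300,220:420].repeat(4,0).repeat(4,1))
E
```

```text
t 31.3 p [0.4645 0.2163 0.0462] q [ 0.193  0.387 -0.826  1.91   0.34   0.99   0.981] F [-7.7 -3.9 20. ] w 0.0005
```

View pics/s14.png

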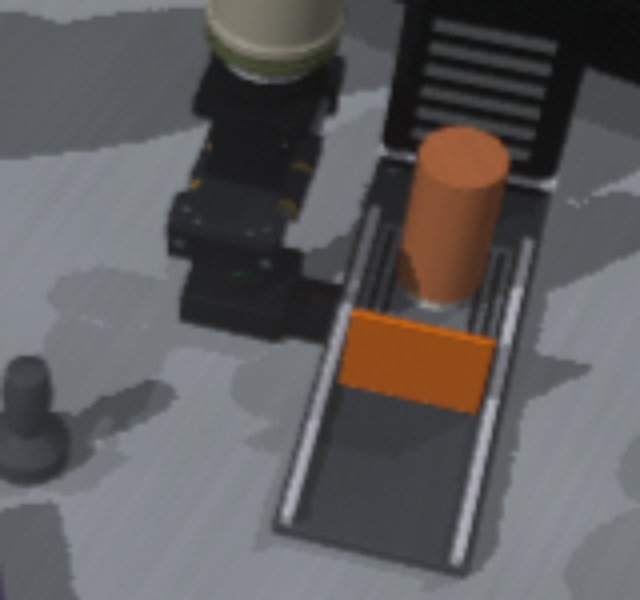

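View pics/w14.png

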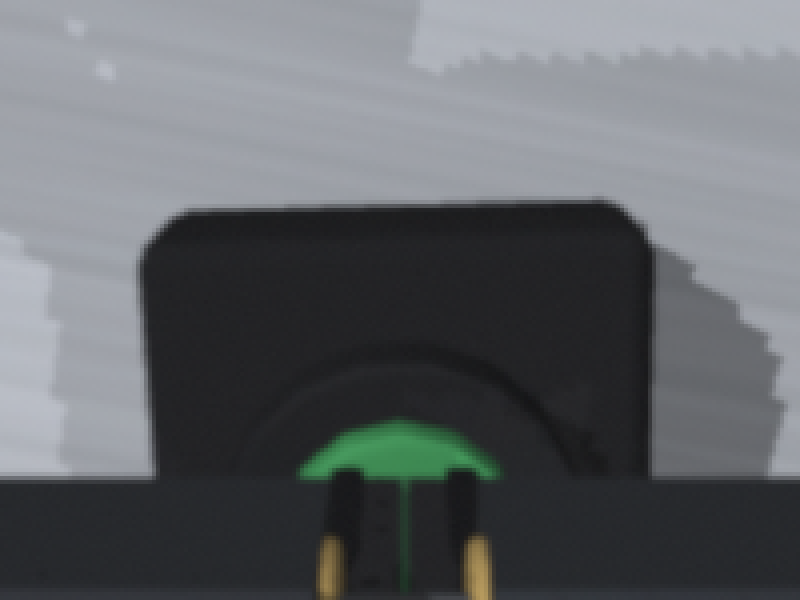

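The fingertips are centred on the green cap, and it is pressed almost flush with its collar. Releasing and withdrawing.

>>> carry_out(commands=[[[255,0,0,-0.12,0,0,0],[255,0,0,-0.12,0,0,0]]])

```text
time: 31.65
ee_pos: [0.4646, 0.2163, 0.0492]
eef_rot: [0.634, 0.773, -0.0, 0.001]
ft_force: [0.2, 0.5, 2.9]
width: 0.0004
```

>>> carry_out(commands=[[[255,0,0,-0.3,0,0,0],[255,0,0,-1,0,0,0],[255,0,0,-2,0,0,0],[255,0,-1,-3.2,0,0,0],[255,0,-2,-4.5,0,0,0],[255,0,-3,-5,0,0,0],[255,0,-3,-5,0,0,0],[255,0,-3,-5,0,0,0]]])

```text
time: 32.65
ee_pos: [0.3914, 0.2017, 0.1745]
eef_rot: [0.634, 0.773, -0.0, 0.001]
ft_force: [-0.2, 0.7, 1.1]
width: 0.0002
```

```bash
python3 - <<'E'
from st import *
for n in('scene','top','wrist'): cv2.imwrite(f'pics/{n}15.png',r.camera(n))
cv2.imwrite('pics/s15.png',cv2.resize(cv2.imread('pics/scene15.png')[80:280,290:490],None,fx=3,fy=3))
E
```

```text
t 32.65 p [0.3914 0.2017 0.1745] q [ 0.372  0.002 -0.934  1.947  0.004  1.193  1.204] F [-0.2  0.7  1.1] w 0.0002
```

View pics/s15.png

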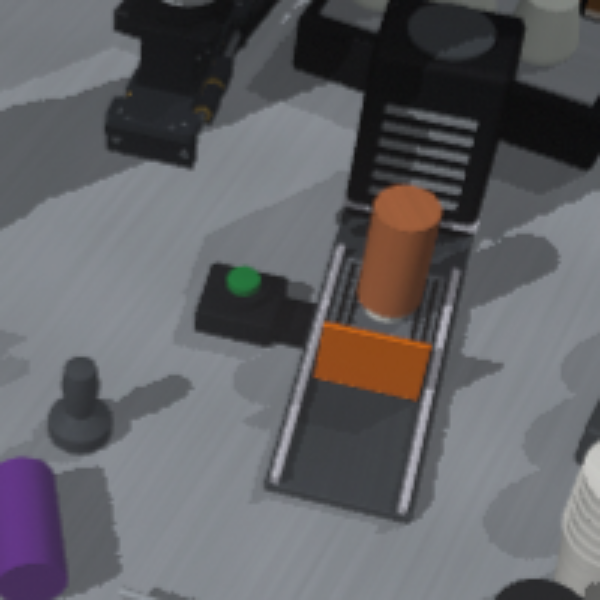

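View pics/wrist15.png

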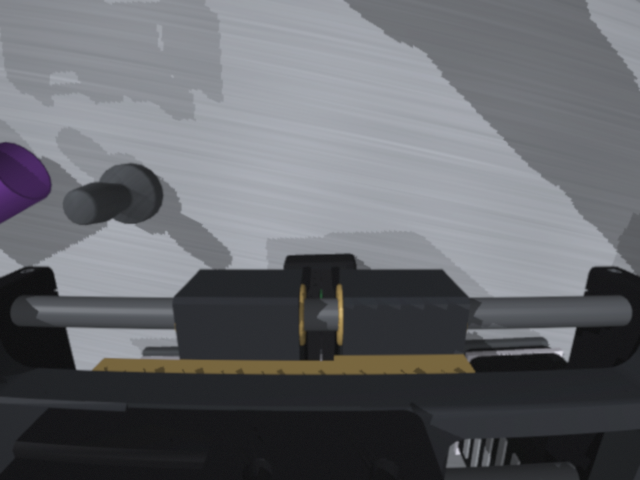

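View pics/scene15.png

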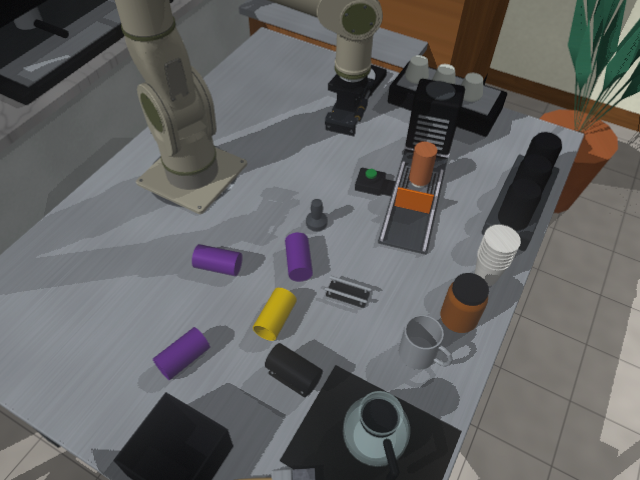

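The beaker hangs straight, the tray is home, the button is up, and the tamper at (317,215) and black beaker at (293,369) sit at their starting pixels. The arm is clear of everything, so I'm handing in.

```bash
python3 -c "
from bench import r
print(r.close_job())"
```

```text
the job is handed in; nothing more can be done
None
```

The copper beaker hangs mouth-down on the peg, the tray is home, and the start button was pressed and released. I handed the job in at about 33 s; no verdict was reported.

- **Beaker:** I gripped it near its closed end with the tool tilted 30°, turned it over in the air and lowered it until it touched the peg at about 10 N. I let go with the tray still out. It looked vertical and unmoved in every later picture.
- **Tray:** I pushed it about 97 mm until it stopped. The force then rose to about 22 N with no further motion.
- **Button:** I pressed it with closed fingertips to about 21 N, well past the 4 N spring. The cap was nearly flush with its collar in the picture and is up again in the last one. I had no direct reading of the travel.
- **Last checks:** The tamper and black beaker are at their starting pixels, and the arm is clear of everything.

Two things went wrong or disagreed:
- **First approach:** The first grasp approach, at 45°, ran into a joint limit and dipped low. I backed out and replanned. By the time the copper beaker was lifted, one purple and the yellow beaker-shaped object had shifted a few millimetres; neither is on the task list.
- **Camera disagreement:** The top and scene cameras differed by about 4–5 mm on the peg and button positions. I resolved this with overlays of the held beaker and with the wrist camera.

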